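# Load the cold plate and set its coolant valve

## Robot

A 7-joint arm with a two-finger parallel gripper is mounted at the origin on the work surface. World frame = base frame: x ahead of the robot, y to its left, z up, the work surface at z = 0. Lengths are in m, angles in rad, forces in N, time in s.
With the tool pointing down it reaches from about 0.35 to 0.9 m from the base axis. Payload 19.9 kg.
Tool frame: the origin (TCP) lies at the very end of the fingers, on their centre line; the grasp point (between the pads) lies 19 mm behind it; z points along the fingers, y is the line along which they close (so a half turn about z gives the same grasp; the last joint's range is limited). The gripper opens to 94 mm and grips with 3 to 60 N. Pads are 16 mm wide; open, the fingers measure 119 mm over their backs; the gripper's body (75 mm by 177 mm) begins 78 mm behind the grasp point.
Start: joints at [-1.383, 0.417, -0.01, 1.614, 0.005, 1.111, -0.053], TCP at [0.142, 0.609, 0.177] pointing down, gripper open.
Joint ranges: [-2.81, 2.81], [-0.39, 2.02], [-1.27, 1.25], [0.06, 2.57], [-1.19, 4.33], [0.19, 2], [-2.82, 2.82]. Speed limits (rad/s): [1.89, 1.89, 2.39, 2.39, 3.01, 3.01, 3.01].

## Interface

Orientations are given as a rotation vector (axis times angle).
In Python, from cell import read_state, eyes, close_job gives the robot as it stands. The module is installed in compiled form; this text tells all that it offers.
- The arm moves only by the tool apply_moves, never from a script. Its arguments are lists of equal length, an entry for each row: "translation": the shift along the tool's x, y, z in m, a list of three; "rotation": the turn, a rotation vector about the tool's x, y, z in rad, a list of three; "gripper": the closure, from 0 (fully open) to 1 (shut). In form: {"translation": [[dx, dy, dz], ...], "rotation": [[ax, ay, az], ...], "gripper": [gripper, ...]}. A call has 1 to 10 rows; each row is the pose to reach, as a shift and turn from the pose commanded when the call began, along the tool's axes at that moment; what a row does not reach only later rows make up. A row lasts 1/8 s, in which the tool goes at most 62.5 mm and 10.7 degrees, less where a joint would pass 70% of its speed; a pose out of reach is approached as far as the arm can. A call with a gripper value outside its range is refused whole. The fingers move at their own pace and stop on an object; "newtons" is the grip in N (left out, the last holds). Time passes only in rows, so rows that repeat a pose let the fingers close. It gives the time, the measured TCP pose, the force, the opening and the grip force at its end, in the units of the state.
- read_state(): the state, without advancing time (a new reading comes with each control period).
- eyes.camera(name): name is "scene" or "side" or "wrist"; returns a dict with "pixels" (480x640x3 uint8, blue, green, red), "fx", "fy", "cx", "cy" (pixels), "k1" (the pictures are not rectified: a ray, as slopes to the right and down, at radius r is drawn at 1 + k1 r^2 times it, then the intrinsics apply), "T" (4x4, takes a point from camera to world coordinates). Camera axes: x right, y down, z forward; pixel columns grow to the right and rows downward; lengths in m; the calibration is good to about 2 mm. A picture is of the moment at which its call begins. There is no depth.
- close_job(): hands the job in; it is judged then, once.
Trained networks look in the newest picture that a camera, given by its name, has taken for a name from the list of things; names that differ only in an ending like _2 or _b are one class to them, and where a whole thing is asked for, a point or a joint stands for the part that bears it (a point fixed in the world has none). Each returns a list of dicts, best first, with "score" (0 to 1); they miss things now and then, are a little off and sometimes report something else, mostly with a low value. They report only what shows in the picture. A call takes as long as a camera call. They do not tell look-alikes from the thing itself.
- eyes.look_for(camera, name): "pixel" ([row, column] in pixels, amid what is visible of it).
- eyes.outline_of(camera, name): "mask" (480x640 bool, what is visible of it) and "pixel" ([row, column] in pixels, amid what is visible of it).
- eyes.tip_of(camera, name): "pixel" ([row, column] in pixels: a listed point, or the origin of a listed thing).
The state is a dict: "clock": time; "joint_positions": joint angles; "qvel": joint speeds; "tau": joint torques, N m; "ee_pos": TCP position; "orientation": TCP orientation; "ft_force": force on the tool from outside, world axes, zero at the start; "moment": the same for the moment, N m; "gripper_width": finger opening in m; "finger_force": force on a finger pad.
Only numpy, scipy, OpenCV 4.12 (cv2) and the standard library are available. Lean on these libraries where they do the work, as an engineer would, in place of code of your own. Each camera call takes 0.05 s, during which the arm holds its last target. There are 200 camera calls.

## Task

Shut the coolant valve fully; then, with it still shut, load every test bar on the bench into the lane of its own colour on the cold plate, each tucked under the caps behind its pivot post and swung round until it meets its stop post and covers its painted strip. When all the bars are in line, open the valve to 45 degrees, half way, and leave it there; do not disturb the bottle, the box or the jar.

Things in the scene. Friction and masses are not known exactly. Their poses are not given: they have to be found in the camera images.
- bar_blue_mid (a point): Centre of the blue test bar: solid aluminium painted blue, 160 x 28 x 28 mm with square section, about 0.34 kg, a thin bare-metal band 14 mm from each end. Local x runs along the bar (either end may lead). May be absent.
- bar_yellow_mid (a point): Centre of the yellow test bar: solid aluminium painted yellow, 160 x 28 x 28 mm with square section, about 0.34 kg, a thin bare-metal band 14 mm from each end. Local x runs along the bar (either end may lead). May be absent.
- bar_green_mid (a point): Centre of the green test bar: solid aluminium painted green, 160 x 28 x 28 mm with square section, about 0.34 kg, a thin bare-metal band 14 mm from each end. Local x runs along the bar (either end may lead). May be absent.
- lane_blue (a point): Centre of the blue lane, on the plate's top face: a blue painted strip, 160 x 28 mm. x along the lane (away from the robot at yaw 0), y left, z up. Two fixed steel posts 12 mm thick with round caps 28 mm across: pivot post at x -60, y -21 mm, stop post at x +60, y +21 mm from here; a bar in line has 1 mm to spare at each. Caps' undersides 32 mm, tops 37 mm above the plate.
- lane_yellow (a point): Centre of the yellow lane, on the plate's top face: a yellow painted strip, 160 x 28 mm. x along the lane (away from the robot at yaw 0), y left, z up. Two fixed steel posts 12 mm thick with round caps 28 mm across: pivot post at x -60, y -21 mm, stop post at x +60, y +21 mm from here; a bar in line has 1 mm to spare at each. Caps' undersides 32 mm, tops 37 mm above the plate.
- lane_green (a point): Centre of the green lane, on the plate's top face: a green painted strip, 160 x 28 mm. x along the lane (away from the robot at yaw 0), y left, z up. Two fixed steel posts 12 mm thick with round caps 28 mm across: pivot post at x -60, y -21 mm, stop post at x +60, y +21 mm from here; a bar in line has 1 mm to spare at each. Caps' undersides 32 mm, tops 37 mm above the plate.
- coldplate: Aluminium slab, 200 (x) x 340 (y) x 12 mm, fixed; origin at the centre of its underside, axes as the lanes. Lanes 115 mm apart: blue left, yellow middle (10 mm left of the origin), green right. Bars slide under the caps but cannot be lowered past them: lower a bar turned 15 to 20 degrees clockwise (far end right), move its near end right to the pivot post, swing its far end left to the stop post.
- valve (a joint): Opening angle of the coolant valve, rad: 0 shut (lever at its stop, at right angles to the pipe, pointing along the lanes' -x towards the robot), 1.571 fully open (lever along the pipe, pointing to the lanes' -y). Opens anticlockwise from above; friction holds it; about 2 N at the grip moves it. White bench marks near the tip: 0, 45, 90 degrees.
- valve_pivot (a point): Vertical turning axis of the valve lever, at the lever's mid height (75 mm above the bench), right of the green lane and fixed to the cold plate. Below it the brass body reaches 52 mm, the stem 66 mm above the bench; the copper pipe and a brass union just beside the plate reach 40 mm.
- valve_grip (a point): Point on the lever's red grip, 80 mm from the turning axis. The grip is 20 mm wide, 16 mm thick (67 to 83 mm above the bench) and spans 40 to 110 mm from the axis; free space below it.
- wash_bottle: Bystander: white wash bottle, 60 mm across, 150 mm tall; origin at centre of its underside.
- tip_box: Bystander: blue box with white lid, 87 x 122 x 67 mm; origin at centre of its underside.
- sample_jar: Bystander: amber jar with red cap, 60 mm across, 70 mm tall; origin at centre of its underside.
Not all that is in view belongs to the job. Of the things that look like the part that bears bar_green_mid, take the one that is nearest to the robot's base at the start. There is more than one size of the part that bears bar_yellow_mid; the job needs the larger.

How it is judged:
By the outcome, as a careful person would: the job done as asked, in the order asked, and still so for the second after the job is handed in, with the robot touching nothing.
Of bar_blue, bar_yellow, bar_green only 2 to 3 are there at a start; the rules pass over those that are not, and their reading is None.
At some moment in a run one of bar_blue, bar_yellow, bar_green may be knocked a few centimetres aside while the robot is not near it.
Once in a run the grip may slacken for a moment while it holds something.
It also fails if it takes over 210 s, if anything falls off the work surface, if the arm or the gripper's body presses on something with over 40 N, if the wrist force passes 120 N, or if a joint passes its speed limit or range.

## Working session

There is one attempt and no reset: what is moved stays moved. The work goes in short steps, Python scripts to look and compute and a tool call to move; the robot and the scene stay as the last step left them, time stands still between calls to the robot, and variables do not carry over. Pictures are saved under pics/ and viewed, at most 16 in all, crops included, and the job is handed in when it is done.

Besides the shell and the picture viewer there is one more tool, called as name(argument=value, ...) on one line, values as JSON. apply_moves: Moves the arm, as the interface text tells. Its arguments: {"type":"object","properties":{"translation":{"type":"array"},"rotation":{"type":"array"},"gripper":{"type":"array"},"newtons":{"type":"number"}},"required":["translation","rotation","gripper"]}

```bash
mkdir -p pics; cat > h.py <<'E'
import numpy as np, cv2
from cell import read_state, eyes, close_job
from scipy.spatial.transform import Rotation as R
def cam(n,save=None):
    c=eyes.camera(n)
    if save: cv2.imwrite('pics/'+save,c['pixels'])
    return c
def ray(c,px):
    r,cc=px; d=np.array([(cc-c['cx'])/c['fx'],(r-c['cy'])/c['fy']]); u=d.copy()
    for _ in range(20): u=d/(1+c['k1']*(u@u))
    v=c['T'][:3,:3]@np.array([u[0],u[1],1]); return c['T'][:3,3],v
def atz(c,px,z):
    o,v=ray(c,px); return o+v*(z-o[2])/v[2]
def proj(c,p):
    q=np.linalg.inv(c['T'])@np.append(p,1); u=q[:2]/q[2]; u=u*(1+c['k1']*(u@u))
    return np.array([u[1]*c['fy']+c['cy'],u[0]*c['fx']+c['cx']])
def tri(c1,p1,c2,p2):
    o1,v1=ray(c1,p1);o2,v2=ray(c2,p2)
    s=np.linalg.lstsq(np.c_[v1,-v2],o2-o1,rcond=None)[0]
    a,b=o1+s[0]*v1,o2+s[1]*v2
    return (a+b)/2,np.linalg.norm(a-b)
E
ls; python3 - <<'E'
from h import *
s=read_state(); print({k:np.round(v,3).tolist() for k,v in s.items()})
for n in('scene','side','wrist'):
    c=cam(n,n+'0.png'); print(n,c['fx'],c['k1'],np.round(c['T'],3).tolist())
    for t in ['bar_blue_mid','bar_yellow_mid','bar_green_mid','lane_blue','lane_yellow','lane_green','coldplate','valve_pivot','valve_grip','wash_bottle','tip_box','sample_jar']:
        print(t,[(np.round(d['pixel']).astype(int).tolist(),round(d['score'],2)) for d in eyes.tip_of(n,t)][:4])
E
```

```text
h.py
pics
{'clock': 0.0, 'joint_positions': [-1.382, 0.418, -0.01, 1.614, 0.005, 1.111, -0.053], 'qvel': [0.001, 0.0, 0.001, 0.0, 0.001, 0.001, 0.001], 'tau': [-0.002, -85.123, 0.638, -42.6, -0.049, 0.018, 0.0], 'ee_pos': [0.142, 0.608, 0.176], 'orientation': [-0.36, -3.121, 0.002], 'ft_force': [0.722, 0.774, -0.031], 'moment': [-0.032, 0.016, -0.082], 'finger_force': 0.0, 'gripper_width': 0.094}
scene 504.1267076911435 0.03475582475760899 [[-0.091, 0.759, -0.644, 1.438], [0.996, 0.078, -0.049, 0.171], [0.013, -0.646, -0.763, 1.123], [0.0, 0.0, 0.0, 1.0]]
bar_blue_mid [([320, 259], 0.65), ([246, 278], 0.23)]
bar_yellow_mid [([269, 408], 0.97), ([310, 423], 0.57)]
bar_green_mid [([230, 462], 0.71), ([241, 395], 0.57)]
lane_blue [([254, 321], 0.56), ([321, 257], 0.54)]
lane_yellow [([242, 281], 0.67)]
lane_green [([236, 243], 0.93), ([243, 277], 0.17)]
coldplate [([244, 280], 0.82), ([242, 283], 0.32), ([210, 193], 0.28)]
valve_pivot [([205, 194], 0.59)]
valve_grip [([201, 172], 0.51)]
wash_bottle [([319, 341], 0.64)]
tip_box [([321, 257], 0.59)]
sample_jar [([310, 202], 0.96)]
side 51
[... 298 characters left out ...]
 ([206, 233], 0.69)]
lane_blue [([253, 291], 0.71), ([293, 311], 0.17)]
lane_yellow [([291, 313], 0.85)]
lane_green [([338, 331], 0.88), ([203, 346], 0.4)]
coldplate [([301, 310], 0.73)]
valve_pivot [([394, 365], 0.85)]
valve_grip [([437, 370], 0.56)]
wash_bottle [([204, 348], 0.72)]
tip_box [([258, 414], 0.75)]
sample_jar [([310, 449], 0.68)]
wrist 343.0150667879536 -0.062397521057866875 [[0.228, 0.933, 0.28, 0.061], [0.974, -0.218, -0.066, 0.628], [-0.001, 0.287, -0.958, 0.385], [0.0, 0.0, 0.0, 1.0]]
bar_blue_mid []
bar_yellow_mid []
bar_green_mid [([431, 302], 0.66)]
lane_blue []
lane_yellow []
lane_green []
coldplate []
valve_pivot []
valve_grip []
wash_bottle []
tip_box []
sample_jar []
```

View pics/scene0.png

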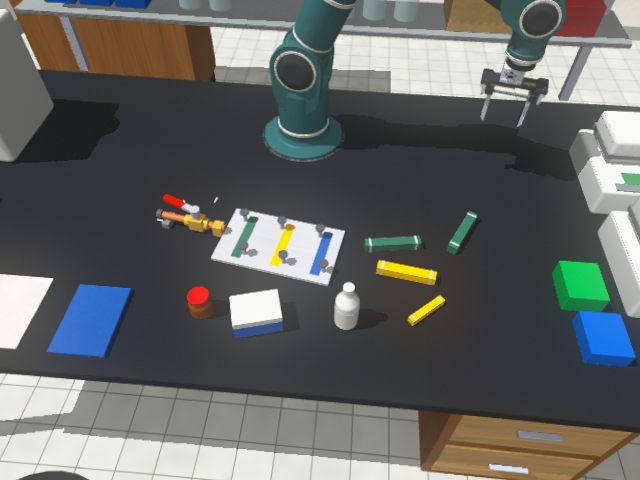

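View pics/side0.png

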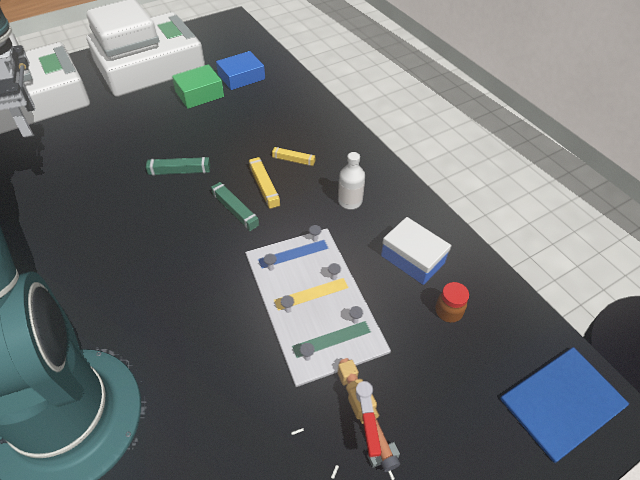

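Two full-size green bars (one a look-alike), a large and a small yellow bar, no blue bar. The plate is at about (245,280) in the scene view, with the valve lever nearly open at (201,175).

```bash
python3 - <<'E'
from h import *
C={n:cam(n) for n in('scene','side')}
def colmask(c,col):
    h=cv2.cvtColor(c['pixels'],cv2.COLOR_BGR2HSV)
    lo,hi={'y':((18,120,90),(35,255,255)),'g':((60,60,30),(90,255,200)),'b':((100,120,60),(125,255,255)),'r':((0,150,80),(8,255,255))}[col]
    return cv2.inRange(h,lo,hi)
for n,c in C.items():
  for col in 'ygbr':
    k,l,st,ce=cv2.connectedComponentsWithStats(colmask(c,col))
    for i in range(1,k):
        if st[i,4]<60 or st[i,4]>2500: continue
        ys,xs=np.nonzero(l==i)
        for z in (0.012,0.028) if col!='r' else (0.083,):
            P=np.array([atz(c,(y,x),z)[:2] for y,x in zip(ys,xs)])
            (cx,cy),(w,h),a=cv2.minAreaRect((P*1000).astype(np.float32))
            m=P.mean(0);u,s,vt=np.linalg.svd(P-m,full_matrices=False)
            if max(w,h)<220 and abs(cx)<950 : print(n,col,z,[int(ce[i][1]),int(ce[i][0])],'mean',np.round(m*1000),'rect',round(cx),round(cy),'size',round(max(w,h)),round(min(w,h)),'dir',np.round(np.degrees(np.arctan2(vt[0,1],vt[0,0])),1),'r',round(np.hypot(*m)*1000))
def T(nm,i=0,j=0):
    a=eyes.tip_of('scene',nm);b=eyes.tip_of('side',nm)
    if a and b: p,e=tri(C['scene'],a[i]['pixel'],C['side'],b[j]['pixel']);print(nm,np.round(p*1000),round(e*1000,1))
for nm in ['lane_blue','lane_yellow','lane_green','coldplate','valve_pivot','valve_grip','sample_jar','tip_box','wash_bottle']: T(nm)
E
```

```text
scene y 0.012 [222, 196] mean [ 465. -268.] rect 464 -269 size 79 68 dir 66.4 r 537
scene y 0.028 [222, 196] mean [ 479. -262.] rect 478 -262 size 78 67 dir 66.4 r 546
scene y 0.012 [227, 217] mean [ 479. -202.] rect 479 -202 size 63 34 dir 10.8 r 520
scene y 0.028 [227, 217] mean [ 493. -197.] rect 493 -197 size 62 33 dir 10.8 r 531
scene y 0.012 [243, 282] mean [520.  -4.] rect 521 -4 size 158 26 dir -10.7 r 520
scene y 0.028 [243, 282] mean [533.  -2.] rect 534 -1 size 156 26 dir -10.7 r 533
scene y 0.012 [266, 378] mean [574. 272.] rect 574 272 size 48 12 dir -7.4 r 636
scene y 0.028 [266, 378] mean [587. 271.] rect 587 271 size 47 12 dir -7.4 r 646
scene y 0.012 [272, 406] mean [586. 349.] rect 586 348 size 126 52 dir 81.3 r 682
scene y 0.028 [272, 406] mean [598. 346.] rect 598 346 size 124 51 dir 81.3 r 691
scene y 0.012 [277, 433] mean [597. 423.] rect 597 423 size 51 11 dir -11.4 r 732
scene y 0.028 [277, 433] mean [609. 419.] rect 609 419 size 51 11 dir -11.4 r 739
scene y 0.012 [308, 426] mean [700. 400.] rect 701 399 size 94 28 dir -46.8 r 806
scene y 0.028 [308, 426] mea
[... 4797 characters left out ...]
51, 300] mean [553.  95.] rect 551 95 size 122 23 dir 170.5 r 561
side b 0.012 [270, 433] mean [784. -90.] rect 788 -86 size 102 16 dir -163.3 r 789
side b 0.028 [270, 433] mean [775. -97.] rect 778 -94 size 100 16 dir -163.3 r 781
side r 0.083 [294, 455] mean [ 742. -192.] rect 742 -192 size 59 51 dir -133.9 r 766
side r 0.083 [434, 371] mean [ 443. -331.] rect 443 -330 size 70 21 dir -115.2 r 553
lane_blue [537. 108.  11.] 8.3
lane_yellow [521.  -5.  15.] 7.3
lane_green [ 505. -114.    6.] 0.2
coldplate [514. -17.  12.] 6.4
valve_pivot [ 472. -264.   81.] 10.3
valve_grip [ 447. -337.   80.] 2.7
sample_jar [ 752. -184.    2.] 3.2
tip_box [776. -33.  -3.] 5.5
wash_bottle [745. 188.  -2.] 1.3
```

```bash
cat >> h.py <<'E'
def cur():
    s=read_state(); M=R.from_rotvec(s['orientation']); return np.array(s['ee_pos']),M
def down(yaw): # tool y at yaw deg, z down
    a=np.radians(yaw); y=np.array([np.cos(a),np.sin(a),0]); z=np.array([0,0,-1.]); return R.from_matrix(np.c_[np.cross(y,z),y,z])
def to(pts,start=None):
    """pts: list of (x,y,z,yaw)"""
    p,M=cur() if start is None else (np.array(start[:3]),down(start[3]))
    yv=M.apply([0,1,0]); print('cur',np.round(p,4),'yaw',round(np.degrees(np.arctan2(yv[1],yv[0])),1),'grip',round(read_state()['gripper_width'],4),'t',read_state()['clock'],'q',np.round(read_state()['joint_positions'],2))
    print('t',[np.round(M.inv().apply(np.array(q[:3])-p),4).tolist() for q in pts])
    print('r',[np.round((M.inv()*down(q[3])).as_rotvec(),3).tolist() for q in pts])
E
python3 - <<'E'
from h import *
to([(0.45,0.25,0.27,30)])
to([(0.44,-0.28,0.27,-19)],(0.45,0.25,0.27,30))
E
```

```text
cur [0.1423 0.6086 0.1769] yaw 76.8 grip 0.0941 t 2.95 q [-1.38  0.42 -0.01  1.61  0.    1.11 -0.05]
t [[-0.3812, -0.2791, -0.093]]
r [[-0.0, 0.0, 0.817]]
cur [0.45 0.25 0.27] yaw 30.0 grip 0.0941 t 2.95 q [-1.38  0.42 -0.01  1.61  0.    1.11 -0.05]
t [[-0.454, -0.2737, 0.0]]
r [[0.0, 0.0, 0.855]]
```

apply_moves(translation=[[-0.381, -0.279, -0.093], [-0.381, -0.279, -0.093], [-0.381, -0.279, -0.093], [-0.381, -0.279, -0.093], [-0.381, -0.279, -0.093], [-0.381, -0.279, -0.093], [-0.381, -0.279, -0.093], [-0.381, -0.279, -0.093], [-0.381, -0.279, -0.093], [-0.381, -0.279, -0.093]], rotation=[[0, 0, 0.817], [0, 0, 0.817], [0, 0, 0.817], [0, 0, 0.817], [0, 0, 0.817], [0, 0, 0.817], [0, 0, 0.817], [0, 0, 0.817], [0, 0, 0.817], [0, 0, 0.817]], gripper=[0, 0, 0, 0, 0, 0, 0, 0, 0, 0])

```text
clock: 4.2
ee_pos: [0.4492, 0.2508, 0.2698]
orientation: [-1.569, -2.721, 0.0]
ft_force: [0.2, -0.3, -0.8]
gripper_width: 0.0943
finger_force: 0.0
```

apply_moves(translation=[[-0.454, -0.274, 0], [-0.454, -0.274, 0], [-0.454, -0.274, 0], [-0.454, -0.274, 0], [-0.454, -0.274, 0], [-0.454, -0.274, 0], [-0.454, -0.274, 0], [-0.454, -0.274, 0], [-0.454, -0.274, 0], [-0.454, -0.274, 0]], rotation=[[0, 0, 0.855], [0, 0, 0.855], [0, 0, 0.855], [0, 0, 0.855], [0, 0, 0.855], [0, 0, 0.855], [0, 0, 0.855], [0, 0, 0.855], [0, 0, 0.855], [0, 0, 0.855]], gripper=[0, 0, 0, 0, 0, 0, 0, 0, 0, 0])

```text
clock: 5.45
ee_pos: [0.4395, -0.2809, 0.2695]
orientation: [-2.558, -1.823, 0.002]
ft_force: [0.0, 0.4, -0.5]
gripper_width: 0.0941
finger_force: 0.0
```

```bash
python3 - <<'E'
from h import *
to([])
c=cam('wrist','w1.png')
for nm,z in [('valve_pivot',.075),('valve_grip',.075),('lane_green',.012)]:
    for d in eyes.tip_of('wrist',nm)[:2]: print(nm,np.round(d['pixel']),d['score'],np.round(atz(c,d['pixel'],z),4))
h=cv2.cvtColor(c['pixels'],cv2.COLOR_BGR2HSV); m=cv2.inRange(h,(0,150,80),(8,255,255))
k,l,st,ce=cv2.connectedComponentsWithStats(m)
for i in range(1,k):
    if st[i,4]>200:
        ys,xs=np.nonzero(l==i);P=np.array([atz(c,(y,x),.083)[:2] for y,x in zip(ys,xs)])
        (cx,cy),(w,h_),a=cv2.minAreaRect((P*1000).astype(np.float32));vt=np.linalg.svd(P-P.mean(0),full_matrices=False)[2][0]
        print('red',ce[i],cx,cy,w,h_,np.degrees(np.arctan2(vt[1],vt[0])))
E
```

```text
cur [ 0.4395 -0.2809  0.2695] yaw -19.1 grip 0.0941 t 5.45 q [-0.29  0.22  0.94  1.77 -0.18  1.25  0.36]
t []
r []
valve_pivot [190. 347.] 0.73 [ 0.4769 -0.2597  0.075 ]
valve_grip [253. 338.] 0.76 [ 0.4424 -0.3297  0.075 ]
lane_green [ 65. 327.] 0.58 [ 0.5029 -0.1132  0.012 ]
red [558.30418251  43.58697719] 740.3914794921875 -181.1942901611328 58.60484313964844 50.4814567565918 -174.95506501060504
red [340.13537118 249.8569869 ] 445.903076171875 -325.8239440917969 68.91879272460938 21.155675888061523 -114.77918428485765
```

View pics/w1.png

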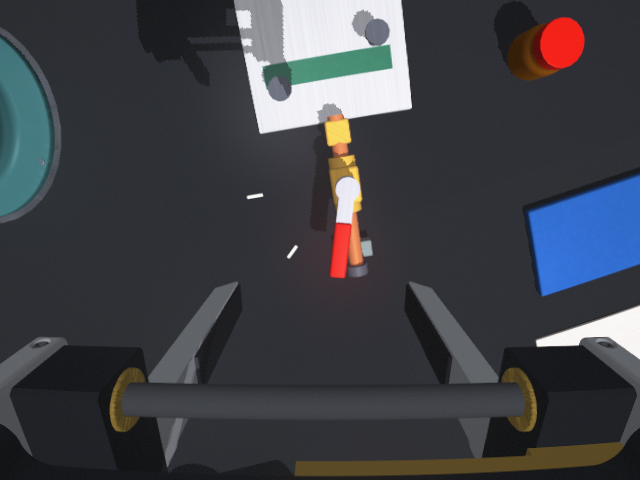

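Wrist view: the lever (red grip at (250,340)) is about 76° open. Pivot measured at (0.477,-0.259), consistent with the plate. Now to grasp the lever.

```bash
python3 - <<'E'
from h import *
to([(0.443,-0.333,0.13,-24.8),(0.443,-0.333,0.058,-24.8)])
E
```

```text
cur [ 0.4403 -0.2784  0.2699] yaw -18.8 grip 0.0938 t 5.65 q [-0.29  0.21  0.94  1.77 -0.18  1.25  0.36]
t [[-0.0509, 0.0202, 0.1398], [-0.0509, 0.0202, 0.2118]]
r [[-0.0, -0.001, 0.104], [-0.0, -0.001, 0.104]]
```

apply_moves(translation=[[-0.051, 0.02, 0.14], [-0.051, 0.02, 0.14], [-0.051, 0.02, 0.14], [-0.051, 0.02, 0.212], [-0.051, 0.02, 0.212], [-0.051, 0.02, 0.212], [-0.051, 0.02, 0.212], [-0.051, 0.02, 0.212], [-0.051, 0.02, 0.212], [-0.051, 0.02, 0.212]], rotation=[[0, 0, 0.104], [0, 0, 0.104], [0, 0, 0.104], [0, 0, 0.104], [0, 0, 0.104], [0, 0, 0.104], [0, 0, 0.104], [0, 0, 0.104], [0, 0, 0.104], [0, 0, 0.104]], gripper=[0, 0, 0, 0, 0, 0.9, 0.9, 0.9, 0.9, 0.9], newtons=12)

```text
clock: 6.9
ee_pos: [0.4422, -0.3348, 0.0583]
orientation: [2.648, 1.69, 0.0]
ft_force: [0.3, 1.0, -0.1]
gripper_width: 0.0475
finger_force: 0.0
```

```bash
python3 - <<'E'
from h import *
print({k:np.round(v,3).tolist() for k,v in read_state().items() if k in('ft_force','gripper_width','finger_force')})
c=np.array([.477,-.259]);p,M=cur();r=np.linalg.norm(p[:2]-c);a=np.degrees(np.arctan2(*(p[:2]-c)[::-1]));print(r,a)
yaw=-24.8
pts=[]
for d in (10,20,30,40,50,60,70,76,77.5,77.5):
    t=np.radians(a-d); pts.append((c[0]+r*np.cos(t),c[1]+r*np.sin(t),p[2],yaw-d))
to(pts)
E
```

```text
{'ft_force': [0.267, 0.953, -0.092], 'finger_force': 0.0, 'gripper_width': 0.048}
0.08339519610150294 -114.64426800294204
cur [ 0.4422 -0.3348  0.0583] yaw -24.9 grip 0.0475 t 6.9 q [-0.01  0.56  0.79  1.91 -0.51  0.88  0.6 ]
t [[0.0012, -0.0145, -0.0], [0.0049, -0.0285, -0.0], [0.011, -0.0418, -0.0], [0.0193, -0.0537, -0.0], [0.0295, -0.064, -0.0], [0.0414, -0.0724, -0.0], [0.0545, -0.0786, -0.0], [0.0628, -0.0812, -0.0], [0.065, -0.0817, -0.0], [0.065, -0.0817, -0.0]]
r [[0.0, -0.0, 0.172], [0.0, -0.0, 0.347], [0.0, -0.0, 0.522], [0.0, -0.0, 0.696], [0.0, -0.0, 0.871], [0.0, -0.0, 1.045], [0.0, -0.0, 1.22], [0.0, -0.0, 1.324], [0.0, -0.0, 1.351], [0.0, -0.0, 1.351]]
```

apply_moves(translation=[[0, 0, 0], [0, 0, 0], [0, 0, 0], [0, 0, 0], [0, 0, 0]], rotation=[[0, 0, 0], [0, 0, 0], [0, 0, 0], [0, 0, 0], [0, 0, 0]], gripper=[1, 1, 1, 1, 1], newtons=12)

```text
clock: 7.52
ee_pos: [0.4421, -0.3349, 0.058]
orientation: [2.648, 1.69, -0.0]
ft_force: [0.1, -0.3, -0.1]
gripper_width: 0.0008
finger_force: 0.0
```

apply_moves(translation=[[0.001, -0.0145, 0], [0.005, -0.0285, 0], [0.011, -0.042, 0], [0.019, -0.0535, 0], [0.0295, -0.064, 0], [0.041, -0.0725, 0], [0.0545, -0.0785, 0], [0.063, -0.081, 0], [0.065, -0.0817, 0], [0.065, -0.0817, 0]], rotation=[[0, 0, 0.172], [0, 0, 0.347], [0, 0, 0.522], [0, 0, 0.696], [0, 0, 0.871], [0, 0, 1.045], [0, 0, 1.22], [0, 0, 1.324], [0, 0, 1.351], [0, 0, 1.351]], gripper=[1, 1, 1, 1, 1, 1, 1, 1, 1, 1])

```text
clock: 8.78
ee_pos: [0.3954, -0.2416, 0.0581]
orientation: [3.124, -0.334, 0.0]
ft_force: [0.2, -0.5, 0.5]
gripper_width: 0.0005
finger_force: 0.0
```

```bash
python3 - <<'E'
from h import *
print({k:np.round(v,3).tolist() for k,v in read_state().items() if k in('ft_force','moment','gripper_width','finger_force')})
c=np.array([.477,-.259]);p,M=cur();r=np.linalg.norm(p[:2]-c);a=np.degrees(np.arctan2(*(p[:2]-c)[::-1]));print(r,a)
to([])
E
```

```text
{'ft_force': [0.168, -0.489, 0.487], 'moment': [0.028, 0.154, 0.011], 'finger_force': 0.0, 'gripper_width': 0.001}
0.08342325626056493 167.9632203117299
cur [ 0.3954 -0.2416  0.0581] yaw -102.2 grip 0.0005 t 8.775 q [-0.44  0.6   1.18  2.13 -0.73  0.9  -0.61]
t []
r []
```

```bash
python3 - <<'E'
from h import *
a=cam('scene')['pixels'][150:270,130:290]; b=cam('side')['pixels'][320:480,260:460]
w=cam('wrist')['pixels']
a=cv2.resize(a,(400,300));b=cv2.resize(b,(400,300))
cv2.imwrite('pics/v2.png',np.vstack([np.hstack([a,b]),np.hstack([cv2.resize(w,(400,300)),np.zeros((300,400,3),np.uint8)])]))
E
```

```text
(no output)
```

View pics/v2.png

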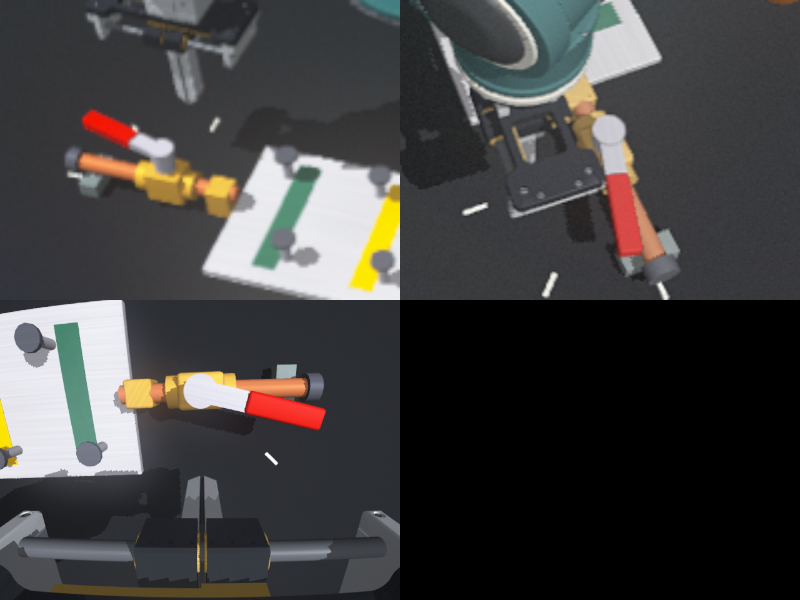

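```bash
python3 - <<'E'
from h import *
p,M=cur(); print(p)
for n in('scene','side','wrist'):
    c=cam(n); print(n,np.round(proj(c,p)),np.round(np.linalg.inv(c['T'])@np.append(p,1),3), np.round(proj(c,[.4422,-.3348,.077])),np.round(proj(c,[.477,-.259,.083])))
    if n=='wrist': print(np.round(c['T'],3))
    for g in (0.083,0.067): 
        m=cv2.inRange(cv2.cvtColor(c['pixels'],cv2.COLOR_BGR2HSV),(0,150,80),(8,255,255)); k,l,st,ce=cv2.connectedComponentsWithStats(m)
        print([ (np.round(ce[i][::-1]),np.round(atz(c,ce[i][::-1],g),3)) for i in range(1,k) if st[i,4]>60])
E
```

```text
[ 0.39529174 -0.24183715  0.05809226]
scene [196. 208.] [-0.33  -0.136  1.505  1.   ] [200. 172.] [209. 194.]
[(array([ 14., 565.]), array([-0.833,  1.048,  0.083])), (array([201., 173.]), array([ 0.451, -0.327,  0.083])), (array([296., 198.]), array([ 0.768, -0.176,  0.083]))]
[(array([ 14., 565.]), array([-0.867,  1.062,  0.067])), (array([201., 173.]), array([ 0.436, -0.335,  0.067])), (array([296., 198.]), array([ 0.757, -0.181,  0.067]))]
side [409. 318.] [-0.001  0.305  0.895  1.   ] [438. 372.] [388. 364.]
[(array([295., 456.]), array([ 0.741, -0.192,  0.083])), (array([435., 372.]), array([ 0.443, -0.331,  0.083]))]
[(array([295., 456.]), array([ 0.751, -0.186,  0.067])), (array([435., 372.]), array([ 0.447, -0.328,  0.067]))]
wrist [278. 323.] [0.    0.021 0.223 1.   ] [180. 470.] [145. 322.]
[[-0.213 -0.936 -0.281  0.478]
 [-0.977  0.204  0.061 -0.259]
 [ 0.001  0.288 -0.958  0.266]
 [ 0.     0.     0.     1.   ]]
[(array([176., 455.]), array([ 0.447, -0.325,  0.083]))]
[(array([176., 455.]), array([ 0.444, -0.33 ,  0.067]))]
```

```bash
python3 - <<'E'
from h import *
p,M=cur()
out=[]
for n in('scene','wrist'):
    c=cam(n); q=proj(c,p); print(n,q)
    im=c['pixels'].copy(); s=20 if n=='scene' else 60
    r0,c0=int(q[0])-int(s*1.3),int(q[1])-s
    cr=cv2.resize(im[r0:r0+2*s,c0:c0+2*s],(400,400),interpolation=cv2.INTER_CUBIC)
    for dz,col in((0,(0,0,255)),(.019,(0,255,0)),(.038,(255,0,0))):
        u=proj(c,p+[0,0,dz]); cv2.circle(cr,(int((u[1]-c0+.5)*400/(2*s)),int((u[0]-r0+.5)*400/(2*s))),4,col,-1)
    out.append(cr)
cv2.imwrite('pics/tip.png',np.hstack(out))
E
```

```text
scene [195.61632965 208.17272702]
wrist [278.08683387 323.41006413]
```

View pics/tip.png

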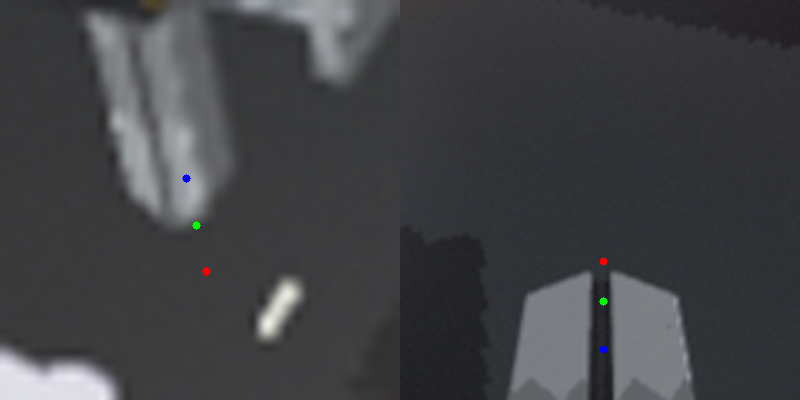

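```bash
python3 - <<'E'
from h import *
p=np.array([.1423,.6086,.1769]); y=np.array([np.cos(np.radians(76.8)),np.sin(np.radians(76.8)),0])
for n in('scene','side'):
    c=cam(n); im=cv2.imread(f'pics/{n}0.png')
    U=[proj(c,p+s*.047*y) for s in(-1,1)]; print(n,np.round(U))
    q=np.mean(U,0); s=45
    r0,c0=max(0,int(q[0])-s-20),max(0,int(q[1])-s)
    cr=cv2.resize(im[r0:r0+2*s,c0:c0+2*s],(400,400),interpolation=cv2.INTER_CUBIC)
    for sg in(-1,1):
      for dz,col in((0,(0,0,255)),(.028,(0,255,0))):
        u=proj(c,p+[0,0,dz]+sg*.047*y); cv2.circle(cr,(int((u[1]-c0+.5)*400/(2*s)),int((u[0]-r0+.5)*400/(2*s))),3,col,-1)
    cv2.imwrite(f'pics/t_{n}.png',cr)
a=cv2.imread('pics/t_scene.png');b=cv2.imread('pics/t_side.png');cv2.imwrite('pics/t.png',np.hstack([a,b]))
E
```

```text
scene [[126. 482.]
 [133. 514.]]
side [[145.  34.]
 [120.  35.]]
```

View pics/t.png

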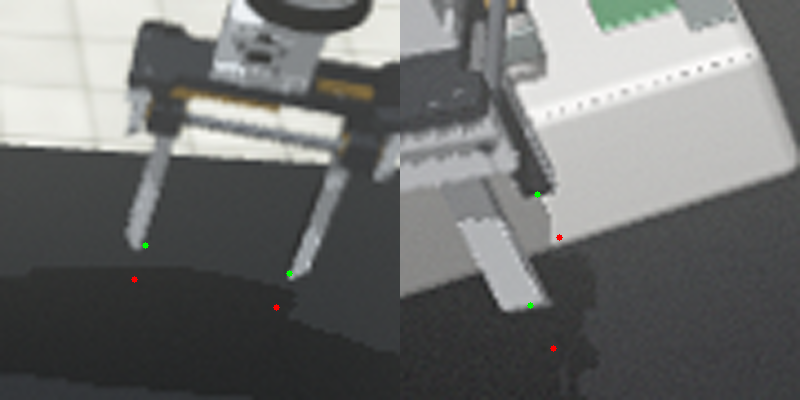

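The scene and side views put the fingertips about 25–28 mm above where ee_pos claims them, so the fingers closed just above the lever. I'll calibrate by touching the bare bench here.

apply_moves(translation=[[0, 0, 0.035], [0, 0, 0.062], [0, 0, 0.07], [0, 0, 0.07]], rotation=[[0, 0, 0], [0, 0, 0], [0, 0, 0], [0, 0, 0]], gripper=[1, 1, 1, 1])

```text
clock: 9.78
ee_pos: [0.3953, -0.2417, -0.0117]
orientation: [3.123, -0.338, -0.0]
ft_force: [0.9, -0.4, 0.8]
gripper_width: 0.0007
finger_force: 0.0
```

apply_moves(translation=[[0, 0, 0.002], [0, 0, 0.004], [0, 0, 0.006], [0, 0, 0.008], [0, 0, 0.008]], rotation=[[0, 0, 0], [0, 0, 0], [0, 0, 0], [0, 0, 0], [0, 0, 0]], gripper=[1, 1, 1, 1, 1])

```text
clock: 10.4
ee_pos: [0.3953, -0.2414, -0.0201]
orientation: [3.123, -0.337, -0.0]
ft_force: [0.8, 0.6, 0.2]
gripper_width: 0.0003
finger_force: 0.0
```

apply_moves(translation=[[0, 0, 0.002], [0, 0, 0.004], [0, 0, 0.005], [0, 0, 0.005]], rotation=[[0, 0, 0], [0, 0, 0], [0, 0, 0], [0, 0, 0]], gripper=[1, 1, 1, 1])

```text
clock: 10.9
ee_pos: [0.3953, -0.2415, -0.0251]
orientation: [3.123, -0.337, -0.0]
ft_force: [0.4, 0.1, 0.0]
gripper_width: 0.0004
finger_force: 0.0
```

apply_moves(translation=[[0, 0, 0.001], [0, 0, 0.002], [0, 0, 0.003], [0, 0, 0.003]], rotation=[[0, 0, 0], [0, 0, 0], [0, 0, 0], [0, 0, 0]], gripper=[1, 1, 1, 1])

```text
clock: 11.4
ee_pos: [0.3953, -0.2414, -0.0281]
orientation: [3.123, -0.337, -0.0]
ft_force: [-0.0, 0.8, -0.2]
gripper_width: 0.0008
finger_force: 0.0
```

apply_moves(translation=[[0, 0, 0.001], [0, 0, 0.002], [0, 0, 0.003], [0, 0, 0.003]], rotation=[[0, 0, 0], [0, 0, 0], [0, 0, 0], [0, 0, 0]], gripper=[1, 1, 1, 1])

```text
clock: 11.9
ee_pos: [0.3957, -0.2415, -0.0288]
orientation: [-3.12, 0.339, -0.003]
ft_force: [-16.6, 18.2, 87.3]
gripper_width: 0.0006
finger_force: 43.8
```

```bash
python3 - <<'E'
from h import *
p,M=cur()
c=cam('scene'); q=proj(c,p); im=c['pixels']; s=20
o=[]
for n,s in(('scene',22),('side',30)):
    c=cam(n);q=proj(c,p);r0,c0=int(q[0])-int(s*1.3),int(q[1])-s
    cr=cv2.resize(c['pixels'][r0:r0+2*s,c0:c0+2*s],(400,400),interpolation=cv2.INTER_CUBIC)
    for dz,col in((0,(0,0,255)),(.019,(0,255,0)),(.031,(255,0,0))):
        u=proj(c,p+[0,0,dz]); cv2.circle(cr,(int((u[1]-c0+.5)*400/(2*s)),int((u[0]-r0+.5)*400/(2*s))),4,col,-1)
    o.append(cr)
cv2.imwrite('pics/tip2.png',np.hstack(o)); print(p,read_state()['ft_force'])
E
```

```text
[ 0.39569926 -0.24152934 -0.02882597] [-17.83898876  17.66701696  86.88301312]
```

View pics/tip2.png

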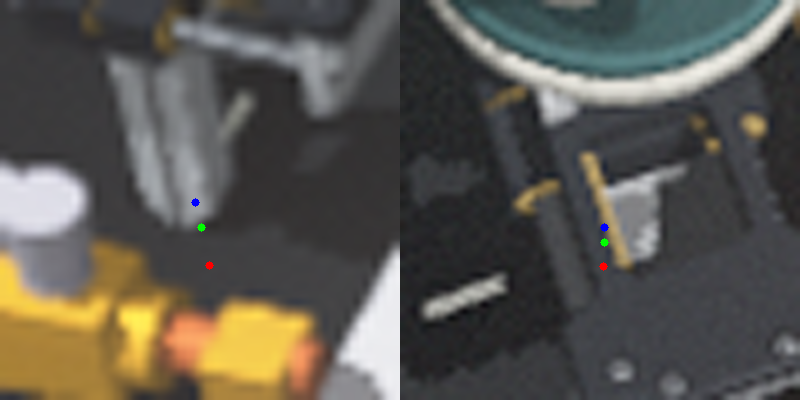

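Contact came at ee_z = -0.0285, so true tip height = ee_z + 28.5 mm. Backing off and checking for a lateral offset too.

apply_moves(translation=[[0, 0, -0.05], [0, 0, -0.1], [0, 0, -0.15], [0, 0, -0.21], [0, 0, -0.21]], rotation=[[0, 0, 0], [0, 0, 0], [0, 0, 0], [0, 0, 0], [0, 0, 0]], gripper=[1, 1, 1, 1, 1])

```text
clock: 12.68
ee_pos: [0.3969, -0.2421, 0.182]
orientation: [-3.121, 0.337, -0.011]
ft_force: [1.3, 0.5, -1.8]
gripper_width: 0.0004
finger_force: 0.0
```

```bash
cat >> h.py <<'E'
ZB=0.0285  # true z = ee z + ZB
def wcam(save=None):
    c=cam('wrist',save); c['T']=np.array(c['T']); c['T'][2,3]+=ZB; return c
def blobs(c,col,z,amin=60,amax=1e5):
    h=cv2.cvtColor(c['pixels'],cv2.COLOR_BGR2HSV)
    lo,hi={'y':((18,120,90),(35,255,255)),'g':((60,60,30),(90,255,200)),'b':((100,120,60),(125,255,255)),'r':((0,150,80),(8,255,255))}[col]
    k,l,st,ce=cv2.connectedComponentsWithStats(cv2.inRange(h,lo,hi)); o=[]
    for i in range(1,k):
        if not amin<st[i,4]<amax: continue
        ys,xs=np.nonzero(l==i); P=np.array([atz(c,(y,x),z)[:2] for y,x in zip(ys,xs)])*1000
        (cx,cy),(w,hh),a=cv2.minAreaRect(P.astype(np.float32)); v=np.linalg.svd(P-P.mean(0),full_matrices=False)[2][0]
        print(col,np.round(ce[i][::-1]),'mean',np.round(P.mean(0)),'rect',round(cx,1),round(cy,1),'size',round(max(w,hh)),round(min(w,hh)),'dir',round(np.degrees(np.arctan2(v[1],v[0]))%180,1))
E
python3 - <<'E'
from h import *
c=wcam()
print('wrist'); blobs(c,'r',.083); blobs(c,'g',.012,300); blobs(c,'y',.012,300)
p,M=cur(); print(p)
for n in('scene','side'):
    k=cam(n); print(n,proj(k,p+[0,0,ZB]))
    x=k['pixels']; q=proj(k,p+[0,0,ZB]).astype(int); cv2.imwrite(f'pics/z_{n}.png',cv2.resize(x[q[0]-40:q[0]+40,q[1]-40:q[1]+40],(400,400),interpolation=cv2.INTER_CUBIC)); print(q)
cv2.imwrite('pics/z.png',np.hstack([cv2.imread('pics/z_scene.png'),cv2.imread('pics/z_side.png')]))
E
```

```text
wrist
r [166. 404.] mean [ 443. -331.] rect 442.8 -332.1 size 75 22 dir 65.1
g [139. 186.] mean [ 520. -107.] rect 512.3 -105.5 size 153 30 dir 169.5
y [145.  85.] mean [542.  15.] rect 537.3 15.8 size 146 30 dir 170.2
y [144. 314.] mean [ 482. -250.] rect 476.8 -257.1 size 82 43 dir 91.3
y [150. 257.] mean [ 490. -185.] rect 489.5 -186.1 size 38 34 dir 156.6
y [464. 374.] mean [  -4. -235.] rect -6.3 -241.9 size 144 45 dir 78.0
[ 0.39636289 -0.24148953  0.18072966]
scene [156.50323333 199.56667425]
[156 199]
side [371.21078729 319.83779433]
[371 319]
```

View pics/z.png

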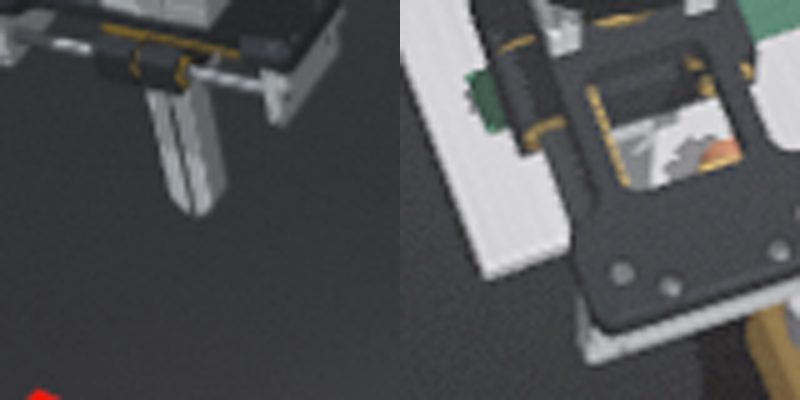

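```bash
sed -i "s/ c\['T'\]=np.array(c\['T'\]); c\['T'\]\[2,3\]+=ZB;//" h.py; python3 - <<'E'
from h import *
c=wcam()
blobs(c,'r',.083); blobs(c,'g',.012,300); blobs(c,'y',.012,300)
for nm,z in [('valve_pivot',.075),('valve_grip',.075)]:
    for d in eyes.tip_of('wrist',nm)[:1]: print(nm,np.round(atz(c,d['pixel'],z),4))
a=(.443,-.333,.15-ZB,-24.8)
to([(.443,-.333,.19,-24.8),(.443,-.333,.055-ZB,-24.8)])
E
```

```text
r [164. 406.] mean [ 446. -326.] rect 445.9 -326.0 size 69 20 dir 65.1
g [135. 185.] mean [ 517. -118.] rect 510.0 -116.6 size 143 28 dir 169.5
y [142.  83.] mean [537.  -5.] rect 533.2 -4.0 size 136 28 dir 170.2
y [141. 315.] mean [ 482. -250.] rect 476.9 -258.0 size 77 40 dir 90.7
y [147. 257.] mean [ 489. -190.] rect 488.7 -191.6 size 35 31 dir 164.9
y [464. 351.] mean [  34. -204.] rect 35.3 -200.2 size 88 40 dir 75.3
valve_pivot [ 0.4771 -0.2579  0.075 ]
valve_grip [ 0.4449 -0.3309  0.075 ]
cur [ 0.3947 -0.2413  0.1779] yaw -102.3 grip 0.0005 t 12.975 q [-0.58  0.27  1.23  2.03 -0.3   1.05 -0.99]
t [[0.0668, 0.0793, -0.0122], [0.0672, 0.0791, 0.1513]]
r [[-0.001, 0.003, -1.353], [-0.001, 0.003, -1.353]]
```

apply_moves(translation=[[0.067, 0.079, -0.012], [0.067, 0.079, -0.012], [0.067, 0.079, -0.012], [0.067, 0.079, -0.012], [0.067, 0.079, -0.012], [0.067, 0.079, -0.012], [0.067, 0.079, -0.012], [0.067, 0.079, -0.012], [0.067, 0.079, -0.012], [0.067, 0.079, -0.012]], rotation=[[0, 0, -1.353], [0, 0, -1.353], [0, 0, -1.353], [0, 0, -1.353], [0, 0, -1.353], [0, 0, -1.353], [0, 0, -1.353], [0, 0, -1.353], [0, 0, -1.353], [0, 0, -1.353]], gripper=[0.2, 0.2, 0.2, 0.2, 0.2, 0.2, 0.2, 0.2, 0.2, 0.2])

```text
clock: 14.22
ee_pos: [0.4436, -0.3329, 0.1902]
orientation: [-2.649, -1.687, 0.002]
ft_force: [0.1, 0.5, 0.2]
gripper_width: 0.0754
finger_force: 0.0
```

```bash
python3 - <<'E'
from h import *
to([(.443,-.333,.055-ZB,-24.8)])
E
```

```text
cur [ 0.4436 -0.3329  0.1902] yaw -25.0 grip 0.0754 t 14.225 q [-0.03  0.35  0.77  1.8  -0.27  1.1   0.4 ]
t [[-0.0003, -0.0003, 0.1637]]
r [[-0.001, 0.0, -0.004]]
```

apply_moves(translation=[[0, 0, 0.05], [0, 0, 0.1], [0, 0, 0.14], [0, 0, 0.164], [0, 0, 0.164], [0, 0, 0.164], [0, 0, 0.164], [0, 0, 0.164], [0, 0, 0.164], [0, 0, 0.164]], rotation=[[0, 0, 0], [0, 0, 0], [0, 0, 0], [0, 0, 0], [0, 0, 0], [0, 0, 0], [0, 0, 0], [0, 0, 0], [0, 0, 0], [0, 0, 0]], gripper=[0.2, 0.2, 0.2, 0.2, 1, 1, 1, 1, 1, 1], newtons=12)

```text
clock: 15.48
ee_pos: [0.4439, -0.333, 0.0272]
orientation: [2.647, 1.692, -0.0]
ft_force: [-0.5, 1.1, 2.6]
gripper_width: 0.0201
finger_force: 12.0
```

apply_moves(translation=[[0, 0, 0], [0, 0, 0], [0, 0, 0]], rotation=[[0, 0, 0], [0, 0, 0], [0, 0, 0]], gripper=[1, 1, 1])

```text
clock: 15.85
ee_pos: [0.444, -0.3329, 0.0271]
orientation: [2.647, 1.692, 0.0]
ft_force: [-1.6, 0.7, 5.8]
gripper_width: 0.0199
finger_force: 12.0
```

```bash
cat >> h.py <<'E'
def arc(ds,c=(.477,-.2585),yaw0=None):
    p,M=cur(); c=np.array(c); d=p[:2]-c; r=np.hypot(*d); a=np.degrees(np.arctan2(d[1],d[0])); yv=M.apply([0,1,0]); y0=np.degrees(np.arctan2(yv[1],yv[0])); print('r',r,'a',a%360,'opening',(a-169.4)%360)
    to([(c[0]+r*np.cos(np.radians(a+e)),c[1]+r*np.sin(np.radians(a+e)),p[2],y0+e) for e in ds])
E
python3 -c "
from h import *
arc([-8,-16,-24,-32,-40,-48,-56,-64,-72,-76.5])"
```

```text
r 0.08143383749292636 a 246.07413404057877 opening 76.67413404057879
cur [ 0.444  -0.3329  0.0271] yaw -24.8 grip 0.0199 t 15.85 q [ 0.09  0.57  0.64  1.92 -0.46  0.8   0.55]
t [[0.0006, -0.0113, -0.0], [0.0028, -0.0225, -0.0], [0.0065, -0.0332, -0.0], [0.0117, -0.0433, -0.0], [0.0182, -0.0526, -0.0], [0.026, -0.0609, -0.0], [0.0349, -0.0681, -0.0], [0.0446, -0.0739, -0.0], [0.0551, -0.0783, -0.0], [0.0612, -0.0801, -0.0]]
r [[0.0, -0.0, 0.14], [0.0, -0.0, 0.279], [0.0, -0.0, 0.419], [0.0, -0.0, 0.559], [0.0, -0.0, 0.698], [0.0, -0.0, 0.838], [0.0, -0.0, 0.977], [0.0, -0.0, 1.117], [0.0, -0.0, 1.257], [0.0, -0.0, 1.335]]
```

apply_moves(translation=[[0.0006, -0.0113, 0], [0.0028, -0.0225, 0], [0.0065, -0.0332, 0], [0.0117, -0.0433, 0], [0.0182, -0.0526, 0], [0.026, -0.0609, 0], [0.0349, -0.0681, 0], [0.0446, -0.0739, 0], [0.0551, -0.0783, 0], [0.0612, -0.0801, 0]], rotation=[[0, 0, 0.14], [0, 0, 0.279], [0, 0, 0.419], [0, 0, 0.559], [0, 0, 0.698], [0, 0, 0.838], [0, 0, 0.977], [0, 0, 1.117], [0, 0, 1.257], [0, 0, 1.335]], gripper=[1, 1, 1, 1, 1, 1, 1, 1, 1, 1])

```text
clock: 17.1
ee_pos: [0.3968, -0.2438, 0.0271]
orientation: [3.125, -0.314, -0.0]
ft_force: [-3.8, -23.1, 1.6]
gripper_width: 0.0203
finger_force: 12.2
```

```bash
python3 -c "
from h import *
print(read_state()['ft_force'],read_state()['moment'],read_state()['finger_force'])
arc([-1.5])"
```

```text
[ -3.82785235 -23.12052702   1.59755495] [-5.49130069  1.17894725  0.11175264] 12.182636134766653
r 0.08157553534942086 a 169.5976201230699 opening 0.19762012306989618
cur [ 0.3968 -0.2438  0.0271] yaw -101.5 grip 0.0203 t 17.1 q [-0.33  0.58  1.02  2.14 -0.71  0.8  -0.63]
t [[-0.0, -0.0021, -0.0]]
r [[0.001, -0.0, 0.026]]
```

At the stop (23 N reaction). Release, lift, and check.

apply_moves(translation=[[0, 0, 0], [0, 0, 0], [0, 0, 0], [0, 0, -0.05], [0, 0, -0.1], [0, 0, -0.15], [0, 0, -0.2], [0, 0, -0.2]], rotation=[[0, 0, 0], [0, 0, 0], [0, 0, 0], [0, 0, 0], [0, 0, 0], [0, 0, 0], [0, 0, 0], [0, 0, 0]], gripper=[0.5, 0.5, 0.5, 0.5, 0.5, 0.5, 0.5, 0.5])

```text
clock: 18.1
ee_pos: [0.3984, -0.2445, 0.2299]
orientation: [-3.124, 0.308, -0.01]
ft_force: [-0.2, -0.4, -0.1]
gripper_width: 0.0466
finger_force: 0.0
```

```bash
python3 -c "
from h import *
c=wcam('w3.png'); blobs(c,'r',.083)
for n in ('scene','side'): 
  k=cam(n); print(n); blobs(k,'r',.083)
  for col in 'gy': blobs(k,col,.028,300,3000)
to([(.45,.2,.25,60)])
"
```

```text
r [221. 323.] mean [ 404. -245.] rect 403.2 -244.6 size 68 20 dir 169.9
scene
r [ 14. 565.] mean [-834. 1049.] rect -813.2 1068.0 size 408 242 dir 144.4
r [192. 205.] mean [ 405. -244.] rect 404.7 -243.9 size 73 26 dir 171.9
r [296. 198.] mean [ 768. -176.] rect 767.8 -176.5 size 63 51 dir 20.9
g [ 81. 320.] mean [-300.   31.] rect -293.3 10.8 size 328 156 dir 165.8
g [229. 463.] mean [425. 515.] rect 424.2 515.2 size 125 32 dir 153.1
g [243. 393.] mean [499. 310.] rect 498.9 310.3 size 126 50 dir 101.3
g [293. 575.] mean [621. 784.] rect 594.9 802.0 size 170 135 dir 9.1
y [  6. 504.] mean [-1011.   828.] rect -976.1 806.5 size 295 176 dir 86.2
y [223. 196.] mean [ 479. -262.] rect 478.3 -262.2 size 78 67 dir 65.9
y [244. 282.] mean [533.  -2.] rect 534.0 -1.3 size 156 26 dir 169.3
y [272. 406.] mean [598. 346.] rect 598.2 345.6 size 125 52 dir 81.3
y [309. 427.] mean [711. 396.] rect 711.8 395.4 size 93 28 dir 133.1
y [430. 489.] mean [1007.  514.] rect 1007.3 517.9 size 144 56 dir 87.0
y [460. 483.] mean [1071.  495.] rect 1070.4 491.5 size 138 41 dir 108.8
side
r [295. 456.] mean [ 742. -192.] rect 742.2 -191.9 size 59 51 dir 46.1
r [406. 323.] mean [ 400. -249.] rect 400.6 -248.9 size 68 23 dir 170.2
g [ 75. 207.] mean [647. 842.] rect 660.7 835.4 size 150 72 dir 104.4
cur [ 0.3966 -0.2434  0.2264] yaw -101.3 grip 0.047 t 18.25 q [-0.62  0.16  1.23  1.96 -0.16  1.14 -1.1 ]
t [[-0.0344, -0.4452, -0.0234]]
r [[-0.001, -0.001, -2.815]]
```

```bash
python3 -c "
from h import *
to([(.45,-.02,.27,-50)])
to([(.52,.31,.27,8)],(.45,-.02,.27,-50))
"
```

```text
cur [ 0.3966 -0.2434  0.2264] yaw -101.3 grip 0.047 t 18.25 q [-0.62  0.16  1.23  1.96 -0.16  1.14 -1.1 ]
t [[0.0086, -0.2295, -0.0435]]
r [[-0.001, 0.0, -0.895]]
cur [ 0.45 -0.02  0.27] yaw -50.0 grip 0.047 t 18.25 q [-0.62  0.16  1.23  1.96 -0.16  1.14 -1.1 ]
t [[0.2657, -0.2078, 0.0]]
r [[0.0, 0.0, -1.012]]
```

apply_moves(translation=[[0.009, -0.23, -0.044], [0.009, -0.23, -0.044], [0.009, -0.23, -0.044], [0.009, -0.23, -0.044], [0.009, -0.23, -0.044], [0.009, -0.23, -0.044], [0.009, -0.23, -0.044]], rotation=[[0, 0, -0.895], [0, 0, -0.895], [0, 0, -0.895], [0, 0, -0.895], [0, 0, -0.895], [0, 0, -0.895], [0, 0, -0.895]], gripper=[0, 0, 0, 0, 0, 0, 0])

```text
clock: 19.12
ee_pos: [0.4504, -0.0207, 0.2703]
orientation: [2.955, 1.066, -0.002]
ft_force: [-0.5, -1.1, 0.3]
gripper_width: 0.094
finger_force: 0.0
```

apply_moves(translation=[[0.266, -0.208, 0], [0.266, -0.208, 0], [0.266, -0.208, 0], [0.266, -0.208, 0], [0.266, -0.208, 0], [0.266, -0.208, 0], [0.266, -0.208, 0], [0.266, -0.208, 0]], rotation=[[0, 0, -1.012], [0, 0, -1.012], [0, 0, -1.012], [0, 0, -1.012], [0, 0, -1.012], [0, 0, -1.012], [0, 0, -1.012], [0, 0, -1.012]], gripper=[0, 0, 0, 0, 0, 0, 0, 0])

```text
clock: 20.12
ee_pos: [0.5213, 0.3087, 0.2708]
orientation: [2.067, 2.365, -0.001]
ft_force: [0.1, -0.8, -0.1]
gripper_width: 0.0939
finger_force: 0.0
```

```bash
python3 -c "
from h import *
to([])
c=wcam('w4.png'); blobs(c,'g',.028,200); blobs(c,'y',.028,200)
for nm in('bar_green_mid','bar_yellow_mid'): print([(d['score'],np.round(atz(c,d['pixel'],.014),3)) for d in eyes.tip_of('wrist',nm)])
"
```

```text
cur [0.5213 0.3087 0.2708] yaw 7.7 grip 0.0939 t 20.125 q [-1.14  0.38  0.74  1.56 -0.26  1.3  -0.23]
t []
r []
g [ 31. 266.] mean [426. 512.] rect 424.0 513.7 size 128 32 dir 154.7
g [ 68. 317.] mean [491. 479.] rect 491.1 479.1 size 32 14 dir 65.1
g [146. 296.] mean [477. 385.] rect 477.0 385.3 size 29 11 dir 10.6
g [201. 300.] mean [489. 314.] rect 489.8 311.9 size 125 29 dir 99.8
g [441. 274.] mean [492. -97.] rect 493.3 -97.5 size 135 25 dir 169.9
y [129. 397.] mean [599. 422.] rect 599.3 422.3 size 32 10 dir 173.4
y [160. 467.] mean [697. 398.] rect 697.6 397.8 size 89 26 dir 132.6
y [184. 378.] mean [588. 350.] rect 587.8 348.6 size 125 32 dir 81.2
y [405. 115.] mean [220. -65.] rect 223.6 -59.1 size 121 24 dir 82.8
y [381. 267.] mean [470.  26.] rect 477.5 29.2 size 65 18 dir 178.9
y [405. 531.] mean [910.  30.] rect 905.8 33.6 size 121 24 dir 113.0
y [467. 427.] mean [ 767. -123.] rect 762.4 -123.8 size 179 32 dir 6.5
[(0.76, array([0.489, 0.311, 0.014])), (0.76, array([0.421, 0.516, 0.014]))]
[(0.81, array([0.697, 0.4  , 0.014])), (0.6, array([0.589, 0.353, 0.014]))]
```

View pics/w4.png

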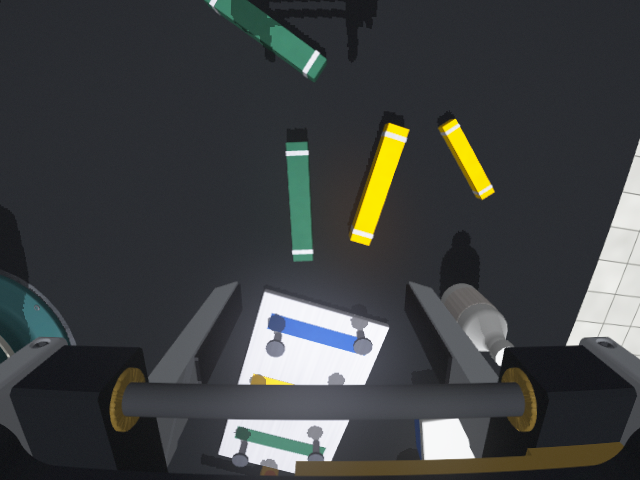

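Wrist view: job green bar at (201,300) → (0.490,0.312), direction 99.8°; large yellow at (184,378) → (0.588,0.349), direction 81°.

```bash
python3 -c "
from h import *
to([(.489,.312,.1,9.8),(.489,.312,.004-ZB,9.8)])
"
```

```text
cur [0.5211 0.3092 0.2712] yaw 7.8 grip 0.0943 t 20.275 q [-1.14  0.38  0.74  1.56 -0.26  1.3  -0.23]
t [[0.007, -0.0315, 0.1712], [0.007, -0.0315, 0.2957]]
r [[0.0, -0.0, -0.035], [0.0, -0.0, -0.035]]
```

apply_moves(translation=[[0.007, -0.0315, 0.05], [0.007, -0.0315, 0.1], [0.007, -0.0315, 0.15], [0.007, -0.0315, 0.2], [0.007, -0.0315, 0.24], [0.007, -0.0315, 0.27], [0.007, -0.0315, 0.285], [0.007, -0.0315, 0.2957], [0.007, -0.0315, 0.2957]], rotation=[[0, 0, -0.035], [0, 0, -0.035], [0, 0, -0.035], [0, 0, -0.035], [0, 0, -0.035], [0, 0, -0.035], [0, 0, -0.035], [0, 0, -0.035], [0, 0, -0.035]], gripper=[0.3, 0.3, 0.3, 0.3, 0.3, 0.3, 0.3, 0.3, 0.3])

```text
clock: 21.4
ee_pos: [0.4889, 0.3128, -0.0245]
orientation: [2.02, 2.406, 0.0]
ft_force: [0.2, 1.1, 0.1]
gripper_width: 0.0658
finger_force: 0.0
```

apply_moves(translation=[[0, 0, 0], [0, 0, 0], [0, 0, 0], [0, 0, 0], [0, 0, 0], [0, 0, 0], [0, 0, 0]], rotation=[[0, 0, 0], [0, 0, 0], [0, 0, 0], [0, 0, 0], [0, 0, 0], [0, 0, 0], [0, 0, 0]], gripper=[1, 1, 1, 1, 1, 1, 1], newtons=40)

```text
clock: 22.28
ee_pos: [0.4889, 0.3129, -0.0246]
orientation: [2.02, 2.406, 0.0]
ft_force: [-0.7, -0.2, 5.2]
gripper_width: 0.0273
finger_force: 40.0
```

```bash
python3 -c "
from h import *
to([(.489,.312,.14,9.8)]); print(read_state()['ft_force'],read_state()['finger_force'])
"
```

```text
cur [ 0.4889  0.3129 -0.0246] yaw 10.0 grip 0.0273 t 22.275 q [-1.03  0.67  0.54  1.87 -0.5   0.73 -0.03]
t [[-0.0009, -0.0, -0.1646]]
r [[0.0, -0.0, 0.003]]
[-0.70394383 -0.17497792  5.22153745] 40.000378489494324
```

```bash
python3 -c "
from h import *
to([(.501,-.117,.12,62.7)],(.489,.313,.12,10))
"
```

```text
cur [0.489 0.313 0.12 ] yaw 10.0 grip 0.0273 t 22.275 q [-1.03  0.67  0.54  1.87 -0.5   0.73 -0.03]
t [[-0.4256, -0.0629, 0.0]]
r [[0.0, 0.0, -0.92]]
```

apply_moves(translation=[[0, 0, -0.02], [0, 0, -0.06], [0, 0, -0.1], [0, 0, -0.145], [0, 0, -0.145]], rotation=[[0, 0, 0], [0, 0, 0], [0, 0, 0], [0, 0, 0], [0, 0, 0]], gripper=[1, 1, 1, 1, 1])

```text
clock: 22.9
ee_pos: [0.4902, 0.3136, 0.124]
orientation: [2.02, 2.405, 0.008]
ft_force: [-0.2, 0.4, -2.6]
gripper_width: 0.0273
finger_force: 40.0
```

apply_moves(translation=[[-0.05, -0.008, 0], [-0.1, -0.015, 0], [-0.15, -0.023, 0], [-0.2, -0.03, 0], [-0.25, -0.038, 0], [-0.3, -0.045, 0], [-0.35, -0.052, 0], [-0.4, -0.059, 0], [-0.4256, -0.0629, 0], [-0.4256, -0.0629, 0]], rotation=[[0, 0, -0.11], [0, 0, -0.22], [0, 0, -0.33], [0, 0, -0.44], [0, 0, -0.55], [0, 0, -0.66], [0, 0, -0.77], [0, 0, -0.86], [0, 0, -0.92], [0, 0, -0.92]], gripper=[1, 1, 1, 1, 1, 1, 1, 1, 1, 1])

```text
clock: 24.15
ee_pos: [0.4996, -0.1193, 0.1199]
orientation: [-0.746, -3.051, 0.001]
ft_force: [-0.7, 0.4, -3.3]
gripper_width: 0.0277
finger_force: 40.0
```

```bash
python3 -c "
from h import *
to([(.501,-.117,.045-ZB,62.7)])
print(read_state()['finger_force'])
c=cam('scene','s5.png'); blobs(c,'g',.135,200,3000); blobs(c,'y',.012,200,3000)
cv2.imwrite('pics/w5.png',cv2.resize(cam('wrist')['pixels'],(400,300))); 
cv2.imwrite('pics/m5.png',np.hstack([cv2.imread('pics/w5.png'),cv2.resize(c['pixels'][130:310,150:390],(400,300))]))
"
```

```text
cur [ 0.4996 -0.1193  0.1199] yaw 62.5 grip 0.0277 t 24.15 q [-0.36  0.34  0.64  1.96 -0.25  0.92  1.5 ]
t [[-0.0003, 0.0028, 0.1034]]
r [[-0.001, -0.001, -0.003]]
39.99684691429138
g [ 39. 313.] mean [-416.   -6.] rect -449.0 -8.4 size 297 96 dir 170.8
g [ 82. 324.] mean [-124.   58.] rect -115.1 43.1 size 290 87 dir 6.5
g [204. 231.] mean [ 495. -144.] rect 488.2 -138.1 size 80 44 dir 166.8
g [229. 463.] mean [524. 481.] rect 523.3 481.6 size 113 29 dir 153.4
g [235. 245.] mean [603. -85.] rect 605.0 -84.7 size 139 23 dir 169.7
g [293. 575.] mean [701. 725.] rect 677.3 740.3 size 153 122 dir 9.3
y [  6. 504.] mean [-1047.   837.] rect -1021.3 819.6 size 289 160 dir 86.5
y [223. 196.] mean [ 465. -268.] rect 464.3 -268.5 size 79 68 dir 66.2
y [244. 282.] mean [520.  -4.] rect 520.7 -3.8 size 158 26 dir 169.3
y [272. 406.] mean [586. 348.] rect 585.7 348.1 size 127 52 dir 81.4
y [309. 427.] mean [700. 400.] rect 701.2 398.6 size 94 28 dir 133.2
y [430. 487.] mean [1000.  516.] rect 998.0 523.0 size 120 56 dir 91.3
y [443. 569.] mean [1010.  686.] rect 1003.6 673.5 size 113 52 dir 103.8
y [454. 488.] mean [1052.  510.] rect 1054.7 513.0 size 90 24 dir 92.6
y [468. 538.] mean [1070.  611.] rect 1066.6 618.2 size 67 47 dir 52.6
y [465. 567.] mean [1058.  670.] rect 1060.1 671.0 size 81 33 dir 105.4
```

View pics/m5.png

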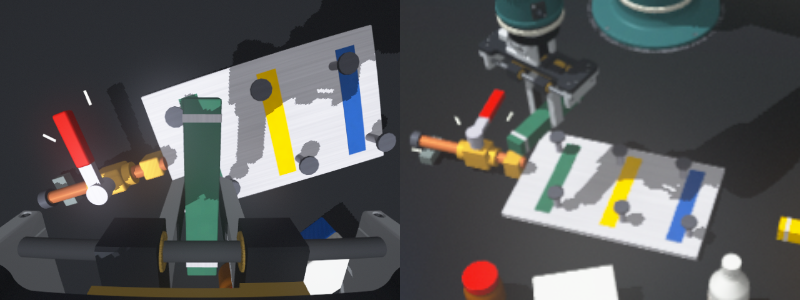

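apply_moves(translation=[[0, 0.003, 0.04], [0, 0.003, 0.07], [0, 0.003, 0.09], [0, 0.003, 0.1034], [0, 0.003, 0.115], [0, 0.003, 0.122], [0, 0.003, 0.1295], [0, 0.003, 0.1295]], rotation=[[0, 0, 0], [0, 0, 0], [0, 0, 0], [0, 0, 0], [0, 0, 0], [0, 0, 0], [0, 0, 0], [0, 0, 0]], gripper=[1, 1, 1, 1, 1, 1, 1, 1])

```text
clock: 25.25
ee_pos: [0.5018, -0.1146, -0.0094]
orientation: [-0.742, -3.052, 0.0]
ft_force: [-0.4, -0.1, -2.4]
gripper_width: 0.0276
finger_force: 40.0
```

```bash
python3 -c "
from h import *
print(read_state()['finger_force'],read_state()['ft_force'])
th=[62.7+d for d in (5,10,13,15,16,17,18.5)]
to([(.501,-.117,.018-ZB,t) for t in th])
"
```

```text
39.998690485954285 [-0.3639819  -0.12515656 -2.37531066]
cur [ 0.5018 -0.1146 -0.0094] yaw 62.7 grip 0.0276 t 25.25 q [-0.25  0.55  0.51  2.03 -0.42  0.67  1.63]
t [[-0.0004, -0.0025, 0.0011], [-0.0004, -0.0025, 0.0011], [-0.0004, -0.0025, 0.0011], [-0.0004, -0.0025, 0.0011], [-0.0004, -0.0025, 0.0011], [-0.0004, -0.0025, 0.0011], [-0.0004, -0.0025, 0.0011]]
r [[-0.0, -0.0, -0.088], [-0.0, -0.0, -0.175], [-0.0, -0.0, -0.227], [-0.0, -0.0, -0.262], [-0.0, -0.0, -0.28], [-0.0, -0.0, -0.297], [-0.0, -0.0, -0.323]]
```

apply_moves(translation=[[0, -0.001, 0.0005], [0, -0.002, 0.0005], [0, -0.0025, 0.0005], [0, -0.0025, 0.0005], [0, -0.0025, 0.0005]], rotation=[[0, 0, -0.06], [0, 0, -0.12], [0, 0, -0.175], [0, 0, -0.227], [0, 0, -0.227]], gripper=[1, 1, 1, 1, 1], newtons=25)

```text
clock: 25.88
ee_pos: [0.501, -0.1169, -0.0093]
orientation: [0.392, 3.116, 0.0]
ft_force: [-0.1, 1.2, -2.8]
gripper_width: 0.028
finger_force: 25.0
```

apply_moves(translation=[[0, 0, 0], [0, 0, 0], [0, 0, 0], [0, 0, 0]], rotation=[[0, 0, -0.02], [0, 0, -0.04], [0, 0, -0.06], [0, 0, -0.06]], gripper=[1, 1, 1, 1])

```text
clock: 26.38
ee_pos: [0.5008, -0.1168, -0.0097]
orientation: [-0.297, -3.127, 0.0]
ft_force: [-0.2, 0.1, -2.5]
gripper_width: 0.0278
finger_force: 25.0
```

```bash
python3 -c "
from h import *
s=read_state();print(s['finger_force'],s['ft_force'],s['moment'])
to([])
c=cam('scene'); blobs(c,'g',.04,200,3000); x=c['pixels'][170:290,180:340]
d=cam('side');y=d['pixels'][300:400,270:390]
cv2.imwrite('pics/m6.png',np.hstack([cv2.resize(x,(400,300),interpolation=2),cv2.resize(y,(360,300),interpolation=2)]))
"
```

```text
24.99877631664276 [-0.22134256  0.10896347 -2.49730885] [ 0.02864967 -0.01766807  0.00269392]
cur [ 0.5008 -0.1168 -0.0097] yaw 79.1 grip 0.0278 t 26.375 q [-0.19  0.53  0.44  2.03 -0.36  0.65  1.87]
t []
r []
g [ 45. 305.] mean [-534.  -54.] rect -561.2 -53.3 size 295 171 dir 163.0
g [229. 463.] mean [436. 511.] rect 435.3 511.4 size 124 32 dir 153.2
g [293. 575.] mean [630. 778.] rect 604.1 795.0 size 168 133 dir 10.1
```

View pics/m6.png

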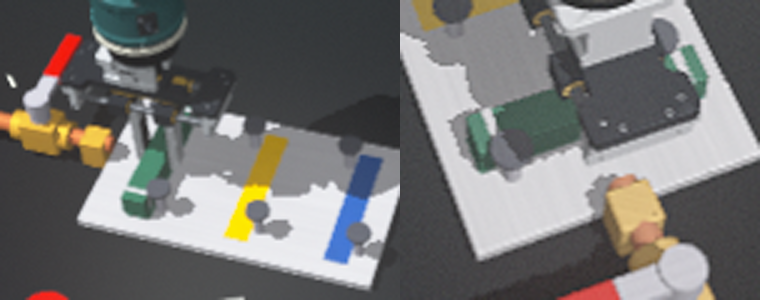

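apply_moves(translation=[[0, 0, 0.001], [0, 0, 0.001], [0, 0, 0.001], [0, 0, 0.001]], rotation=[[0, 0, -0.01], [0, 0, -0.02], [0, 0, -0.035], [0, 0, -0.035]], gripper=[1, 1, 1, 1])

```text
clock: 26.98
ee_pos: [0.5007, -0.1157, -0.0108]
orientation: [-0.241, -3.132, -0.002]
ft_force: [0.2, 6.5, -2.0]
gripper_width: 0.0277
finger_force: 25.1
```

```bash
python3 -c "
from h import *
s=read_state();print(s['finger_force'],s['ft_force'],s['moment'])
to([])"
```

```text
25.06401836872101 [ 0.23227362  6.48741452 -1.98882802] [ 1.56401216 -0.07253301 -0.34273901]
cur [ 0.5007 -0.1157 -0.0108] yaw 81.2 grip 0.0277 t 26.975 q [-0.18  0.53  0.43  2.03 -0.36  0.65  1.9 ]
t []
r []
```

apply_moves(translation=[[0, 0.0005, 0.0005], [0, 0.001, 0.0005], [0, 0.001, 0.0005], [0, 0.001, 0.0005]], rotation=[[0, 0, -0.01], [0, 0, -0.017], [0, 0, -0.017], [0, 0, -0.017]], gripper=[1, 1, 1, 1])

```text
clock: 27.48
ee_pos: [0.5007, -0.1153, -0.0112]
orientation: [-0.216, -3.134, -0.001]
ft_force: [-1.3, 6.6, -0.1]
gripper_width: 0.028
finger_force: 25.3
```

```bash
python3 -c "
from h import *
s=read_state();print(s['finger_force'],s['ft_force'],s['moment'])
to([])"
```

```text
25.275721549987793 [-1.32438072  6.56164753 -0.14292765] [ 1.32271294  0.46377934 -0.69719978]
cur [ 0.5007 -0.1153 -0.0112] yaw 82.1 grip 0.028 t 27.475 q [-0.18  0.53  0.42  2.03 -0.35  0.65  1.91]
t []
r []
```

apply_moves(translation=[[0, 0.0005, 0], [0, 0.001, 0], [0, 0.001, 0.0003], [0, 0.001, 0.0003], [0, 0.001, 0.0003], [0, 0.001, 0.0003], [0, 0.001, 0.0003], [0, 0.001, -0.02], [0, 0.001, -0.06], [0, 0.001, -0.1]], rotation=[[0, 0, 0.008], [0, 0, 0.013], [0, 0, 0.013], [0, 0, 0.013], [0, 0, 0.013], [0, 0, 0.013], [0, 0, 0.013], [0, 0, 0.013], [0, 0, 0.013], [0, 0, 0.013]], gripper=[1, 1, 1, 0.5, 0.5, 0.5, 0.5, 0.5, 0.5, 0.5])

```text
clock: 28.72
ee_pos: [0.5008, -0.1148, 0.0899]
orientation: [-0.237, -3.132, 0.0]
ft_force: [0.0, 0.5, -0.2]
gripper_width: 0.0469
finger_force: 0.0
```

```bash
python3 -c "
from h import *
s=read_state();print(s['finger_force'],s['ft_force'],s['moment'])
to([(.47,.1,.27,20)])
to([(.52,.27,.27,-5)],(.47,.1,.27,20))"
```

```text
0.0 [ 0.02637706  0.54666614 -0.24262655] [-0.01655626 -0.04293841 -0.05734923]
cur [ 0.5008 -0.1148  0.0899] yaw 81.4 grip 0.0469 t 28.725 q [-0.27  0.36  0.52  1.98 -0.24  0.85  1.8 ]
t [[0.0628, 0.2077, -0.1802]]
r [[-0.0, -0.0, 1.071]]
cur [0.47 0.1  0.27] yaw 20.0 grip 0.0469 t 28.725 q [-0.27  0.36  0.52  1.98 -0.24  0.85  1.8 ]
t [[0.1426, 0.1051, 0.0]]
r [[0.0, 0.0, 0.436]]
```

apply_moves(translation=[[0, 0, -0.05], [0.02, 0.05, -0.1], [0.063, 0.208, -0.18], [0.063, 0.208, -0.18], [0.063, 0.208, -0.18], [0.063, 0.208, -0.18], [0.063, 0.208, -0.18], [0.063, 0.208, -0.18], [0.063, 0.208, -0.18], [0.063, 0.208, -0.18]], rotation=[[0, 0, 0.1], [0, 0, 0.2], [0, 0, 1.071], [0, 0, 1.071], [0, 0, 1.071], [0, 0, 1.071], [0, 0, 1.071], [0, 0, 1.071], [0, 0, 1.071], [0, 0, 1.071]], gripper=[0.2, 0.2, 0.2, 0.2, 0.2, 0.2, 0.2, 0.2, 0.2, 0.2])

```text
clock: 29.98
ee_pos: [0.47, 0.1002, 0.2688]
orientation: [-1.8, -2.575, 0.0]
ft_force: [0.2, 1.1, 0.4]
gripper_width: 0.0754
finger_force: 0.0
```

apply_moves(translation=[[0.143, 0.105, 0], [0.143, 0.105, 0], [0.143, 0.105, 0], [0.143, 0.105, 0], [0.143, 0.105, 0]], rotation=[[0, 0, 0.436], [0, 0, 0.436], [0, 0, 0.436], [0, 0, 0.436], [0, 0, 0.436]], gripper=[0.2, 0.2, 0.2, 0.2, 0.2])

```text
clock: 30.6
ee_pos: [0.5199, 0.2699, 0.2685]
orientation: [2.315, 2.123, -0.001]
ft_force: [0.6, -0.6, -0.4]
gripper_width: 0.0751
finger_force: 0.0
```

```bash
python3 -c "
from h import *
to([])
c=wcam('w7.png'); blobs(c,'y',.028,300,4000); blobs(c,'g',.028,300,4000)
c=cam('scene','s7.png'); print('scene'); blobs(c,'g',.04,100,3000);blobs(c,'y',.028,300,3000)
d=cam('side','d7.png'); print('side'); blobs(d,'g',.04,100,3000);blobs(d,'r',.083,100,3000)
cv2.imwrite('pics/m7.png',np.hstack([cv2.resize(c['pixels'][180:290,200:350],(400,300),interpolation=2),cv2.resize(d['pixels'][220:400,240:420],(400,300),interpolation=2)]))
"
```

```text
cur [0.5199 0.2699 0.2685] yaw -4.9 grip 0.0751 t 30.6 q [-0.92  0.3   0.49  1.61 -0.14  1.27 -0.49]
t []
r []
y [ 96. 458.] mean [697. 397.] rect 698.1 396.3 size 88 26 dir 132.2
y [142. 372.] mean [589. 350.] rect 588.2 348.4 size 125 31 dir 81.0
y [374. 331.] mean [510.  12.] rect 511.7 11.1 size 133 26 dir 170.1
y [468. 345.] mean [ 519. -189.] rect 519.8 -185.5 size 253 40 dir 174.6
g [ 18. 230.] mean [431. 507.] rect 424.2 512.3 size 128 33 dir 157.5
g [ 39. 284.] mean [491. 478.] rect 491.4 477.9 size 33 15 dir 68.2
g [442. 330.] mean [ 498. -126.] rect 502.4 -123.2 size 128 37 dir 170.0
scene
g [ 10. 412.] mean [-897.  400.] rect -897.6 396.8 size 151 85 dir 124.8
g [ 33. 319.] mean [-646.   -5.] rect -686.4 -0.7 size 367 115 dir 172.5
g [ 70. 419.] mean [-403.  415.] rect -420.9 410.7 size 450 174 dir 153.0
g [ 77. 317.] mean [-307.   19.] rect -302.0 15.1 size 479 154 dir 168.5
g [ 83. 273.] mean [-246. -143.] rect -258.2 -141.6 size 276 41 dir 17.0
g [178. 631.] mean [ 166. 1053.] rect 167.2 1055.4 size 55 50 dir 131.8
g [229. 244.] mean [ 500. -115.] rect 501.8 -114.9 siz
[... 586 characters left out ...]
g [ 29. 169.] mean [ 639. 1139.] rect 639.4 1141.1 size 100 50 dir 89.5
g [63. 50.] mean [ 243. 1140.] rect 242.4 1141.6 size 100 51 dir 89.1
g [ 91. 190.] mean [566. 773.] rect 573.9 785.5 size 180 93 dir 91.1
g [166. 177.] mean [416. 486.] rect 416.1 485.7 size 124 58 dir 150.2
g [313.  35.] mean [ 10. 223.] rect 2.2 219.4 size 137 98 dir 26.6
g [344.  78.] mean [ 67. 110.] rect 65.3 120.3 size 142 34 dir 86.6
g [332. 334.] mean [ 505. -119.] rect 500.9 -122.5 size 123 38 dir 167.3
g [409.  46.] mean [-18.  12.] rect -20.5 13.2 size 104 59 dir 129.8
r [295. 456.] mean [ 741. -192.] rect 742.2 -191.9 size 59 51 dir 44.9
r [406. 323.] mean [ 400. -249.] rect 400.6 -248.9 size 68 23 dir 170.5
```

View pics/m7.png

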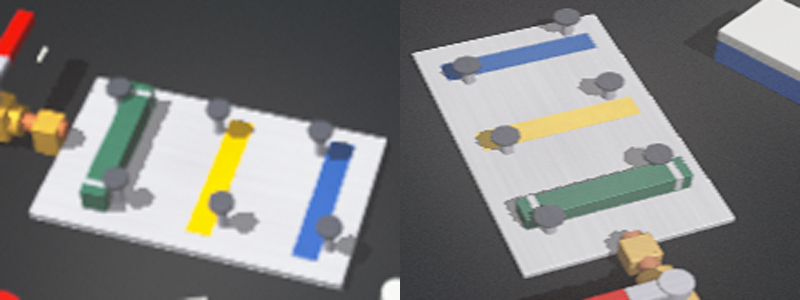

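Green bar sits under both caps in line. Now yellow.

```bash
python3 -c "
from h import *
to([(.588,.349,.004-ZB,-9)])
to([(.521,-.003,.12,62.7)],(.588,.349,.12,-9))
"
```

```text
cur [0.5199 0.2696 0.2691] yaw -5.0 grip 0.0751 t 30.75 q [-0.92  0.3   0.49  1.61 -0.14  1.27 -0.49]
t [[0.085, 0.0608, 0.2936]]
r [[0.0, -0.0, 0.069]]
cur [0.588 0.349 0.12 ] yaw -9.0 grip 0.0751 t 30.75 q [-0.92  0.3   0.49  1.61 -0.14  1.27 -0.49]
t [[-0.3581, -0.0111, 0.0]]
r [[0.0, 0.0, -1.251]]
```

apply_moves(translation=[[0.04, 0.03, 0.02], [0.08, 0.06, 0.05], [0.085, 0.061, 0.1], [0.085, 0.061, 0.15], [0.085, 0.061, 0.2], [0.085, 0.061, 0.24], [0.085, 0.061, 0.27], [0.085, 0.061, 0.285], [0.085, 0.061, 0.2936], [0.085, 0.061, 0.2936]], rotation=[[0, 0, 0.069], [0, 0, 0.069], [0, 0, 0.069], [0, 0, 0.069], [0, 0, 0.069], [0, 0, 0.069], [0, 0, 0.069], [0, 0, 0.069], [0, 0, 0.069], [0, 0, 0.069]], gripper=[0.2, 0.2, 0.2, 0.2, 0.2, 0.2, 0.2, 0.2, 0.2, 0.2])

```text
clock: 32.0
ee_pos: [0.5882, 0.35, -0.0244]
orientation: [2.388, 2.041, 0.001]
ft_force: [-0.3, 0.6, 0.6]
gripper_width: 0.0752
finger_force: 0.0
```

apply_moves(translation=[[0, 0, 0], [0, 0, 0], [0, 0, 0], [0, 0, 0], [0, 0, 0], [0, 0, 0], [0, 0, 0], [0, 0, 0]], rotation=[[0, 0, 0], [0, 0, 0], [0, 0, 0], [0, 0, 0], [0, 0, 0], [0, 0, 0], [0, 0, 0], [0, 0, 0]], gripper=[1, 1, 1, 1, 1, 1, 1, 1], newtons=40)

```text
clock: 33.0
ee_pos: [0.5881, 0.35, -0.0248]
orientation: [2.388, 2.041, 0.0]
ft_force: [1.3, -0.6, -0.2]
gripper_width: 0.028
finger_force: 40.0
```

apply_moves(translation=[[0, 0, -0.02], [0, 0, -0.06], [0, 0, -0.1], [0, 0, -0.145], [0, 0, -0.145]], rotation=[[0, 0, 0], [0, 0, 0], [0, 0, 0], [0, 0, 0], [0, 0, 0]], gripper=[1, 1, 1, 1, 1])

```text
clock: 33.62
ee_pos: [0.5896, 0.3508, 0.1249]
orientation: [2.387, 2.041, 0.009]
ft_force: [0.5, 0.5, -4.3]
gripper_width: 0.028
finger_force: 40.0
```

apply_moves(translation=[[-0.04, -0.001, 0], [-0.08, -0.002, 0], [-0.12, -0.003, 0], [-0.16, -0.005, 0], [-0.2, -0.006, 0], [-0.24, -0.007, 0], [-0.28, -0.008, 0], [-0.32, -0.01, 0], [-0.359, -0.011, 0], [-0.359, -0.011, 0]], rotation=[[0, 0, -0.14], [0, 0, -0.28], [0, 0, -0.42], [0, 0, -0.56], [0, 0, -0.7], [0, 0, -0.84], [0, 0, -0.98], [0, 0, -1.12], [0, 0, -1.251], [0, 0, -1.251]], gripper=[1, 1, 1, 1, 1, 1, 1, 1, 1, 1])

```text
clock: 34.88
ee_pos: [0.5203, -0.006, 0.1202]
orientation: [-0.744, -3.052, 0.001]
ft_force: [0.4, 1.4, -3.3]
gripper_width: 0.0275
finger_force: 40.0
```

```bash
python3 -c "
from h import *
s=read_state();print(s['finger_force'],s['ft_force'],s['moment'])
to([(.521,-.003,.0185-ZB,62.7)])
"
```

```text
39.998175501823425 [ 0.3972427   1.35612028 -3.26239992] [0.0527308  0.03448708 0.00147306]
cur [ 0.5203 -0.006   0.1202] yaw 62.6 grip 0.0275 t 34.875 q [-0.29  0.31  0.29  1.94 -0.11  0.92  1.14]
t [[0.0007, 0.0031, 0.1302]]
r [[-0.001, -0.0, -0.002]]
```

apply_moves(translation=[[0, 0.0005, 0.04], [0, 0.0005, 0.07], [0, 0.0005, 0.09], [0, 0.0005, 0.1034], [0, 0.0005, 0.115], [0, 0.0005, 0.122], [0, 0.0005, 0.1295], [0, 0.0005, 0.1295]], rotation=[[0, 0, 0], [0, 0, 0], [0, 0, 0], [0, 0, 0], [0, 0, 0], [0, 0, 0], [0, 0, 0], [0, 0, 0]], gripper=[1, 1, 1, 1, 1, 1, 1, 1])

```text
clock: 35.88
ee_pos: [0.5214, -0.0025, -0.0096]
orientation: [-0.74, -3.053, 0.0]
ft_force: [0.8, 0.4, -3.3]
gripper_width: 0.0277
finger_force: 40.0
```

```bash
python3 -c "
from h import *
s=read_state();print(s['finger_force'],s['ft_force'],s['moment'])
to([(.521,-.003,.018-ZB,t) for t in(72,79.2,81)])
"
```

```text
39.99899625778198 [ 0.77003987  0.38879079 -3.26693464] [-0.00376076 -0.0546992  -0.01813388]
cur [ 0.5214 -0.0025 -0.0096] yaw 62.7 grip 0.0277 t 35.875 q [-0.25  0.51  0.24  2.01 -0.19  0.64  1.21]
t [[0.0001, -0.0006, 0.0009], [0.0001, -0.0006, 0.0009], [0.0001, -0.0006, 0.0009]]
r [[-0.0, -0.0, -0.162], [-0.0, -0.0, -0.287], [-0.0, -0.0, -0.319]]
```

apply_moves(translation=[[0, -0.0005, 0.0005], [0, -0.0005, 0.0005], [0, -0.0005, 0.0005], [0, -0.0005, 0.0005], [0, -0.0005, 0.0005], [0, -0.0005, 0.0005], [0, -0.0005, 0.0005], [0, -0.0005, 0.0005]], rotation=[[0, 0, -0.06], [0, 0, -0.12], [0, 0, -0.18], [0, 0, -0.23], [0, 0, -0.26], [0, 0, -0.275], [0, 0, -0.287], [0, 0, -0.287]], gripper=[1, 1, 1, 1, 1, 1, 1, 1], newtons=25)

```text
clock: 36.88
ee_pos: [0.5213, -0.0029, -0.0098]
orientation: [0.296, 3.128, -0.0]
ft_force: [-0.0, 0.1, -2.8]
gripper_width: 0.0278
finger_force: 25.0
```

apply_moves(translation=[[0, 0, 0.0005], [0, 0, 0.001], [0, 0, 0.001], [0, 0, 0.001], [0, 0, 0.001]], rotation=[[0, 0, -0.01], [0, 0, -0.02], [0, 0, -0.03], [0, 0, -0.035], [0, 0, -0.035]], gripper=[1, 1, 1, 1, 1])

```text
clock: 37.5
ee_pos: [0.5213, -0.0023, -0.0108]
orientation: [-0.241, -3.132, -0.001]
ft_force: [0.1, 5.4, -3.3]
gripper_width: 0.0277
finger_force: 25.0
```

```bash
python3 -c "
from h import *
s=read_state();print(s['finger_force'],s['ft_force'],s['moment'])
to([])
"
```

```text
25.037417113780975 [ 0.0727791   5.36356323 -3.30156556] [ 1.22587948  0.1090038  -0.30020233]
cur [ 0.5213 -0.0023 -0.0108] yaw 81.2 grip 0.0277 t 37.5 q [-0.18  0.51  0.15  2.01 -0.13  0.64  1.47]
t []
r []
```

Same signature as before; finish the same way.

apply_moves(translation=[[0, 0.0005, 0.0005], [0, 0.001, 0.001], [0, 0.001, 0.001], [0, 0.001, 0.001]], rotation=[[0, 0, -0.01], [0, 0, -0.017], [0, 0, -0.017], [0, 0, -0.017]], gripper=[1, 1, 1, 1])

```text
clock: 38.0
ee_pos: [0.5215, -0.0022, -0.0117]
orientation: [0.215, 3.134, -0.0]
ft_force: [-3.6, 0.4, 6.0]
gripper_width: 0.0281
finger_force: 25.3
```

```bash
python3 -c "
from h import *
s=read_state();print(s['finger_force'],s['ft_force'],s['moment'])
to([])
"
```

```text
25.32057076692581 [-3.64164278  0.3955037   5.95456914] [ 0.29936266  0.79090843 -0.74508915]
cur [ 0.5215 -0.0022 -0.0117] yaw 82.1 grip 0.0281 t 38.0 q [-0.18  0.51  0.15  2.01 -0.12  0.63  1.49]
t []
r []
```

apply_moves(translation=[[0, 0, 0], [0, 0, 0], [0, 0, 0], [0, 0, 0], [0, 0, 0], [0, 0, 0], [0, 0, -0.02], [0, 0, -0.06], [0, 0, -0.1], [0, 0, -0.16]], rotation=[[0, 0, 0.008], [0, 0, 0.013], [0, 0, 0.013], [0, 0, 0.013], [0, 0, 0.013], [0, 0, 0.013], [0, 0, 0.013], [0, 0, 0.013], [0, 0, 0.013], [0, 0, 0.013]], gripper=[1, 1, 0.5, 0.5, 0.5, 0.5, 0.5, 0.5, 0.5, 0.5])

```text
clock: 39.25
ee_pos: [0.5205, -0.002, 0.1488]
orientation: [-0.235, -3.131, 0.001]
ft_force: [1.1, 0.6, 0.7]
gripper_width: 0.0471
finger_force: 0.0
```

```bash
python3 -c "
from h import *
to([(.45,-.10,.22,-10)])
to([(.397,-.243,.22,-101)],(.45,-.10,.22,-10))
to([(.45,-.10,.22,169.999)])
"
```

```text
cur [ 0.5205 -0.002   0.1488] yaw 81.4 grip 0.0471 t 39.25 q [-0.22  0.27  0.2   1.91 -0.06  0.98  1.42]
t [[0.0553, -0.1075, -0.071]]
r [[-0.002, -0.001, 1.596]]
cur [ 0.45 -0.1   0.22] yaw -10.0 grip 0.0471 t 39.25 q [-0.22  0.27  0.2   1.91 -0.06  0.98  1.42]
t [[-0.15, -0.0274, 0.0]]
r [[0.0, 0.0, 1.588]]
cur [ 0.5205 -0.002   0.1488] yaw 81.4 grip 0.0471 t 39.25 q [-0.22  0.27  0.2   1.91 -0.06  0.98  1.42]
t [[0.0553, -0.1075, -0.071]]
r [[0.001, -0.002, -1.546]]
```

apply_moves(translation=[[0, 0, -0.071], [0, -0.03, -0.071], [0.02, -0.06, -0.071], [0.055, -0.1075, -0.071], [0.055, -0.1075, -0.071], [0.055, -0.1075, -0.071], [0.055, -0.1075, -0.071], [0.055, -0.1075, -0.071], [0.055, -0.1075, -0.071], [0.055, -0.1075, -0.071]], rotation=[[0, 0, 0.18], [0, 0, 0.36], [0, 0, 0.54], [0, 0, 0.72], [0, 0, 0.9], [0, 0, 1.08], [0, 0, 1.26], [0, 0, 1.44], [0, 0, 1.596], [0, 0, 1.596]], gripper=[0.3, 0.3, 0.3, 0.3, 0.3, 0.3, 0.3, 0.3, 0.3, 0.3])

```text
clock: 40.5
ee_pos: [0.451, -0.1, 0.2192]
orientation: [2.406, 2.02, 0.0]
ft_force: [0.6, 0.8, -1.1]
gripper_width: 0.0659
finger_force: 0.0
```

apply_moves(translation=[[-0.02, -0.003, 0], [-0.04, -0.007, 0], [-0.06, -0.01, 0], [-0.08, -0.014, 0], [-0.1, -0.018, 0], [-0.12, -0.022, 0], [-0.14, -0.026, 0], [-0.15, -0.0274, 0], [-0.15, -0.0274, 0], [-0.15, -0.0274, 0]], rotation=[[0, 0, 0.18], [0, 0, 0.36], [0, 0, 0.54], [0, 0, 0.72], [0, 0, 0.9], [0, 0, 1.08], [0, 0, 1.26], [0, 0, 1.44], [0, 0, 1.588], [0, 0, 1.588]], gripper=[0.3, 0.3, 0.3, 0.3, 0.3, 0.3, 0.3, 0.3, 0.3, 0.3])

```text
clock: 41.75
ee_pos: [0.3979, -0.243, 0.2192]
orientation: [3.128, -0.295, 0.0]
ft_force: [-0.0, 0.5, 0.0]
gripper_width: 0.0656
finger_force: 0.0
```

```bash
python3 -c "
from h import *
to([(.397,-.244,.055-ZB,-100.3)])
c=wcam(); blobs(c,'r',.083)
c=cam('scene'); print('scene'); 
for col,z in(('g',.04),('y',.04),('b',.012),('r',.083)): blobs(c,col,z,100,3000)
d=cam('side'); blobs(d,'y',.04,100,3000)
cv2.imwrite('pics/m8.png',np.hstack([cv2.resize(c['pixels'][170:300,180:350],(400,300),interpolation=2),cv2.resize(d['pixels'][220:400,240:420],(400,300),interpolation=2)]))
"
```

```text
cur [ 0.3979 -0.243   0.2192] yaw -100.8 grip 0.0656 t 41.75 q [-0.11  0.09  0.64  1.96 -0.06  1.11 -1.21]
t [[-0.0007, 0.0012, 0.1927]]
r [[0.0, -0.0, -0.008]]
r [222. 324.] mean [ 404. -245.] rect 403.3 -245.3 size 69 20 dir 170.3
scene
g [ 80. 309.] mean [-282.  -11.] rect -288.7 -15.7 size 158 92 dir 104.6
g [178. 631.] mean [ 166. 1053.] rect 167.2 1055.4 size 55 50 dir 131.8
g [229. 244.] mean [ 500. -115.] rect 501.8 -114.9 size 122 28 dir 169.1
g [229. 463.] mean [437. 511.] rect 435.1 511.2 size 124 33 dir 153.3
g [293. 575.] mean [630. 778.] rect 604.1 795.0 size 168 133 dir 9.3
y [  6. 505.] mean [-981.  825.] rect -992.9 807.7 size 220 196 dir 88.7
y [223. 196.] mean [ 489. -257.] rect 488.8 -257.4 size 77 66 dir 66.1
y [228. 217.] mean [ 503. -193.] rect 503.5 -193.0 size 61 33 dir 11.1
y [238. 283.] mean [521.  -1.] rect 522.6 0.2 size 124 34 dir 169.0
y [309. 427.] mean [719. 394.] rect 719.8 392.9 size 92 27 dir 133.2
y [430. 490.] mean [1012.  513.] rect 1011.5 514.9 size 108 54 dir 93.2
y [431. 570.] mean [997. 682.] rect 999.7 680.1 size 58 29 dir 81.6
y [445. 580.] mean [1024.  695.] rect 1020.7 690.7 size 140 40 dir 95.9
y [456. 496.] mean [1064.  518.] rect 1062.9 520.0 size 52 21 dir 103.7
y [463. 547.] mean [1067.  619.] rect 1063.5 623.0 size 101 31 dir 98.1
b [  3. 109.] mean [ -852. -1004.] rect -840.4 -1017.3 size 257 70 dir 93.6
b [253. 321.] mean [541. 109.] rect 540.5 109.8 size 156 25 dir 169.6
b [339. 603.] mean [742. 829.] rect 738.9 828.1 size 154 131 dir 161.0
b [330. 258.] mean [805. -26.] rect 804.8 -25.4 size 120 25 dir 106.1
r [ 14. 566.] mean [-834. 1050.] rect -813.1 1068.1 size 411 238 dir 144.0
r [192. 205.] mean [ 405. -244.] rect 404.7 -243.9 size 73 26 dir 171.9
r [297. 198.] mean [ 768. -176.] rect 767.9 -176.2 size 62 51 dir 23.4
```

View pics/m8.png

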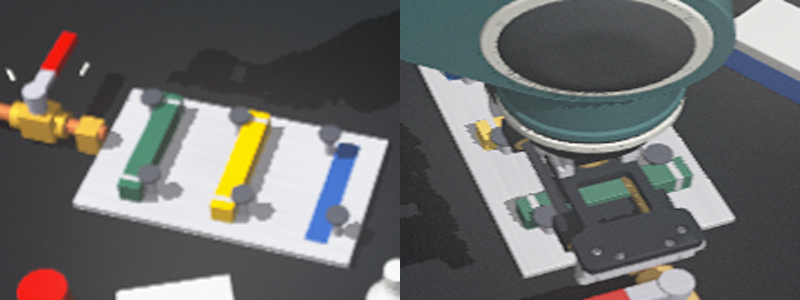

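Both bars are in line under their caps, and the valve is still shut. Grip the lever.

apply_moves(translation=[[-0.0005, 0.001, 0.05], [-0.0005, 0.001, 0.1], [-0.0005, 0.001, 0.15], [-0.0005, 0.001, 0.18], [-0.0005, 0.001, 0.1925], [-0.0005, 0.001, 0.1925], [-0.0005, 0.001, 0.1925]], rotation=[[0, 0, 0], [0, 0, 0], [0, 0, 0], [0, 0, 0], [0, 0, 0], [0, 0, 0], [0, 0, 0]], gripper=[0.3, 0.3, 0.3, 0.3, 0.3, 0.3, 0.3])

```text
clock: 42.78
ee_pos: [0.398, -0.2441, 0.0278]
orientation: [3.127, -0.3, 0.003]
ft_force: [0.7, -0.3, 0.8]
gripper_width: 0.0659
finger_force: 0.0
```

apply_moves(translation=[[0, 0, 0], [0, 0, 0], [0, 0, 0], [0, 0, 0], [0, 0, 0], [0, 0, 0], [0, 0, 0], [0, 0, 0]], rotation=[[0, 0, 0], [0, 0, 0], [0, 0, 0], [0, 0, 0], [0, 0, 0], [0, 0, 0], [0, 0, 0], [0, 0, 0]], gripper=[1, 1, 1, 1, 1, 1, 1, 1], newtons=12)

```text
clock: 43.78
ee_pos: [0.3972, -0.2443, 0.0267]
orientation: [3.126, -0.302, 0.0]
ft_force: [-1.3, -5.8, -0.0]
gripper_width: 0.0201
finger_force: 12.0
```

```bash
python3 -c "
from h import *
print(read_state()['ft_force'],read_state()['finger_force'])
arc([7.5,15,22.5,30,37.5,42,45,45])
"
```

```text
[-1.32566012 -5.78977863 -0.04025695] 12.004362344741821
r 0.08108716877557084 a 169.92622547866327 opening 0.5262254786632639
cur [ 0.3972 -0.2443  0.0267] yaw -101.0 grip 0.0201 t 43.775 q [ 0.02  0.41  0.55  2.13 -0.33  0.68 -0.97]
t [[0.0009, 0.0106, 0.0], [0.0031, 0.0209, 0.0], [0.0067, 0.0309, 0.0], [0.0115, 0.0404, 0.0], [0.0176, 0.0491, 0.0], [0.0217, 0.0539, 0.0], [0.0247, 0.0569, 0.0], [0.0247, 0.0569, 0.0]]
r [[0.001, -0.0, -0.131], [0.001, -0.0, -0.262], [0.001, -0.0, -0.393], [0.001, -0.0, -0.524], [0.001, 0.0, -0.654], [0.001, 0.0, -0.733], [0.001, 0.0, -0.785], [0.001, 0.0, -0.785]]
```

apply_moves(translation=[[0.0009, 0.0106, 0], [0.0031, 0.0209, 0], [0.0067, 0.0309, 0], [0.0115, 0.0404, 0], [0.0176, 0.0491, 0], [0.0217, 0.0539, 0], [0.0247, 0.0569, 0], [0.0247, 0.0569, 0], [0.0247, 0.0569, 0]], rotation=[[0, 0, -0.131], [0, 0, -0.262], [0, 0, -0.393], [0, 0, -0.524], [0, 0, -0.654], [0, 0, -0.733], [0, 0, -0.785], [0, 0, -0.785], [0, 0, -0.785]], gripper=[1, 1, 1, 1, 1, 1, 1, 1, 1])

```text
clock: 44.9
ee_pos: [0.4104, -0.3043, 0.0267]
orientation: [-3.005, -0.916, 0.0]
ft_force: [-3.2, -0.9, 2.5]
gripper_width: 0.0201
finger_force: 12.0
```

apply_moves(translation=[[0, 0, 0], [0, 0, 0], [0, 0, 0], [0, 0, 0], [0, 0, -0.04], [0, 0, -0.09], [0, 0, -0.15], [0, 0, -0.2], [0, 0, -0.2]], rotation=[[0, 0, 0], [0, 0, 0], [0, 0, 0], [0, 0, 0], [0, 0, 0], [0, 0, 0], [0, 0, 0], [0, 0, 0], [0, 0, 0]], gripper=[0.4, 0.4, 0.4, 0.4, 0.4, 0.4, 0.4, 0.4, 0.4])

```text
clock: 46.02
ee_pos: [0.412, -0.3054, 0.2302]
orientation: [3.001, 0.916, 0.007]
ft_force: [-0.4, -0.4, -0.9]
gripper_width: 0.0566
finger_force: 0.0
```

```bash
python3 -c "
from h import *
arc([])
c=wcam('w9.png'); blobs(c,'r',.083)
s=cam('scene'); blobs(s,'r',.083,100,3000)
for col in 'gy': blobs(s,col,.04,200,3000)
"
```

```text
r 0.08010023829606694 a 215.79627020441035 opening 46.39627020441037
cur [ 0.412  -0.3054  0.2302] yaw -56.0 grip 0.0566 t 46.025 q [ 0.2   0.17  0.43  1.84 -0.08  1.14 -0.32]
t []
r []
r [220. 320.] mean [ 416. -300.] rect 415.2 -300.1 size 68 19 dir 34.4
r [ 14. 566.] mean [-834. 1050.] rect -812.4 1068.1 size 413 238 dir 144.0
r [193. 185.] mean [ 417. -302.] rect 416.6 -302.6 size 69 22 dir 34.9
r [296. 198.] mean [ 768. -176.] rect 767.7 -176.3 size 62 51 dir 23.4
g [ 81. 286.] mean [-267.  -98.] rect -273.8 -82.8 size 164 138 dir 114.0
g [ 93. 321.] mean [-200.   42.] rect -206.6 34.4 size 236 74 dir 3.2
g [222. 252.] mean [470. -99.] rect 469.8 -98.4 size 122 30 dir 164.5
g [234. 461.] mean [453. 502.] rect 453.3 501.9 size 164 33 dir 153.2
g [293. 575.] mean [630. 778.] rect 604.1 795.0 size 168 133 dir 9.7
y [  6. 504.] mean [-978.  822.] rect -951.9 822.4 size 245 174 dir 91.7
y [223. 196.] mean [ 489. -257.] rect 488.8 -257.4 size 77 66 dir 66.9
y [238. 283.] mean [521.  -1.] rect 522.6 0.2 size 124 34 dir 169.0
y [309. 427.] mean [719. 394.] rect 719.8 392.9 size 92 27 dir 133.4
y [429. 485.] mean [1010.  503.] rect 1010.3 503.0 size 120 55 dir 93.1
y [443. 576.] mean [1019.  688.] rect 1012.2 681.4 size 123 56 dir 95.8
y [465. 565.] mean [1068.  655.] rect 1069.6 658.4 size 89 32 dir 97.6
```

View pics/w9.png

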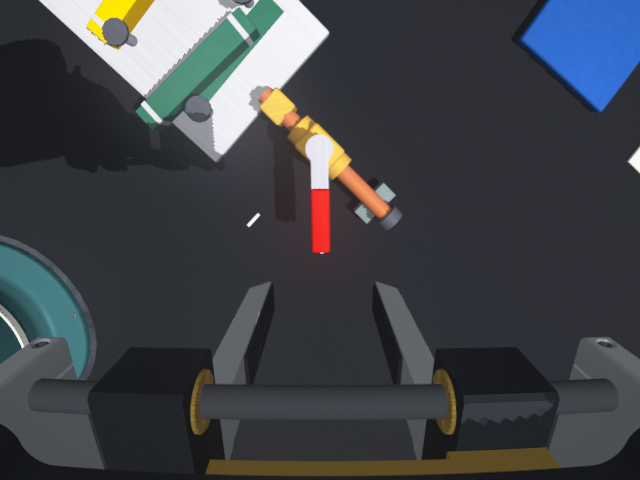

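Valve is at 45° (its tip covers the mark), but the green bar has meanwhile been knocked to about (0.470,-0.098). Since loading must happen with the valve shut, I'll shut it again first, reseat green, then reopen.

apply_moves(translation=[[0, 0, 0.05], [0, 0, 0.1], [0, 0, 0.15], [0, 0, 0.19], [0, 0, 0.2], [0, 0, 0.2], [0, 0, 0.2]], rotation=[[0, 0, 0], [0, 0, 0], [0, 0, 0], [0, 0, 0], [0, 0, 0], [0, 0, 0], [0, 0, 0]], gripper=[0.4, 0.4, 0.4, 0.4, 0.4, 0.4, 0.4])

```text
clock: 47.0
ee_pos: [0.4113, -0.3049, 0.0279]
orientation: [3.003, 0.917, 0.002]
ft_force: [0.4, -0.4, -0.9]
gripper_width: 0.0564
finger_force: 0.0
```

apply_moves(translation=[[0, 0, 0], [0, 0, 0], [0, 0, 0], [0, 0, 0], [0, 0, 0], [0, 0, 0], [0, 0, 0]], rotation=[[0, 0, 0], [0, 0, 0], [0, 0, 0], [0, 0, 0], [0, 0, 0], [0, 0, 0], [0, 0, 0]], gripper=[1, 1, 1, 1, 1, 1, 1], newtons=12)

```text
clock: 47.88
ee_pos: [0.4106, -0.3044, 0.0267]
orientation: [3.005, 0.918, -0.0]
ft_force: [-1.2, 1.9, 2.6]
gripper_width: 0.0201
finger_force: 12.0
```

```bash
python3 -c "
from h import *
print(read_state()['ft_force'],read_state()['finger_force'])
arc([-8,-16,-24,-32,-40,-44,-46,-46])
"
```

```text
[-1.15707627  1.87324997  2.60146013] 12.007593512535095
r 0.08069900701352206 a 214.67831030730545 opening 45.278310307305446
cur [ 0.4106 -0.3044  0.0267] yaw -56.0 grip 0.0201 t 47.875 q [ 0.28  0.45  0.37  2.02 -0.24  0.71 -0.19]
t [[0.0006, -0.0112, -0.0], [0.0029, -0.0223, -0.0], [0.0066, -0.0329, -0.0], [0.0117, -0.0429, -0.0], [0.0182, -0.0521, -0.0], [0.022, -0.0563, -0.0], [0.0239, -0.0584, -0.0], [0.0239, -0.0584, -0.0]]
r [[0.0, 0.0, 0.14], [0.0, 0.0, 0.279], [0.0, 0.0, 0.419], [0.0, 0.0, 0.559], [0.0, 0.0, 0.698], [0.0, 0.0, 0.768], [0.0, 0.0, 0.803], [0.0, 0.0, 0.803]]
```

apply_moves(translation=[[0.0006, -0.0112, 0], [0.0029, -0.0223, 0], [0.0066, -0.0329, 0], [0.0117, -0.0429, 0], [0.0182, -0.0521, 0], [0.022, -0.0563, 0], [0.0239, -0.0584, 0], [0.0239, -0.0584, 0]], rotation=[[0, 0, 0.14], [0, 0, 0.279], [0, 0, 0.419], [0, 0, 0.559], [0, 0, 0.698], [0, 0, 0.768], [0, 0, 0.803], [0, 0, 0.803]], gripper=[1, 1, 1, 1, 1, 1, 1, 1])

```text
clock: 48.88
ee_pos: [0.3977, -0.2443, 0.0268]
orientation: [3.121, -0.331, 0.001]
ft_force: [-2.0, -10.4, -2.9]
gripper_width: 0.0204
finger_force: 12.0
```

apply_moves(translation=[[0, 0, 0], [0, 0, 0], [0, 0, 0], [0, 0, 0], [0, 0, -0.04], [0, 0, -0.09], [0, 0, -0.15], [0, 0, -0.2], [0, 0, -0.2]], rotation=[[0, 0, 0], [0, 0, 0], [0, 0, 0], [0, 0, 0], [0, 0, 0], [0, 0, 0], [0, 0, 0], [0, 0, 0], [0, 0, 0]], gripper=[0.4, 0.4, 0.4, 0.4, 0.4, 0.4, 0.4, 0.4, 0.4])

```text
clock: 50.0
ee_pos: [0.3994, -0.2432, 0.2298]
orientation: [3.124, -0.329, 0.009]
ft_force: [0.4, -0.6, -1.4]
gripper_width: 0.0563
finger_force: 0.0
```

```bash
python3 -c "
from h import *
arc([])
c=wcam('w10.png'); blobs(c,'r',.083); blobs(c,'g',.04,300,5000)
to([(.44,-.13,.24,-20)])
"
```

```text
r 0.07912136889614202 a 168.87303765329546 opening 359.4730376532955
cur [ 0.3994 -0.2432  0.2298] yaw -102.0 grip 0.0563 t 50.0 q [-0.18  0.08  0.7   1.95 -0.06  1.13 -1.23]
t []
r []
r [222. 324.] mean [ 404. -245.] rect 402.9 -245.1 size 68 20 dir 170.2
g [165. 194.] mean [ 490. -112.] rect 490.1 -115.7 size 173 47 dir 161.7
cur [ 0.3985 -0.2427  0.2278] yaw -102.0 grip 0.0564 t 50.05 q [-0.18  0.08  0.7   1.95 -0.06  1.13 -1.23]
t [[0.0172, -0.1188, -0.0121]]
r [[0.002, -0.003, -1.431]]
```

```bash
python3 -c "
from h import *
to([(.47,-.10,.23,-104)])
"
```

```text
cur [ 0.3985 -0.2427  0.2278] yaw -102.0 grip 0.0564 t 50.05 q [-0.18  0.08  0.7   1.95 -0.06  1.13 -1.23]
t [[0.0403, -0.1544, -0.002]]
r [[-0.001, -0.003, 0.035]]
```

apply_moves(translation=[[0.0403, -0.1544, -0.002], [0.0403, -0.1544, -0.002], [0.0403, -0.1544, -0.002], [0.0403, -0.1544, -0.002], [0.0403, -0.1544, -0.002]], rotation=[[0, 0, 0.035], [0, 0, 0.035], [0, 0, 0.035], [0, 0, 0.035], [0, 0, 0.035]], gripper=[0.3, 0.3, 0.3, 0.3, 0.3])

```text
clock: 50.68
ee_pos: [0.4687, -0.1008, 0.2278]
orientation: [3.117, -0.385, -0.002]
ft_force: [0.2, -0.4, 0.1]
gripper_width: 0.0658
finger_force: 0.0
```

```bash
python3 -c "
from h import *
to([])
c=wcam('w11.png'); blobs(c,'g',.04,300,9000); blobs(c,'y',.04,300,9000)
print([np.round(atz(c,d['pixel'],.026),3) for d in eyes.tip_of('wrist','bar_green_mid')])
"
```

```text
cur [ 0.4687 -0.1008  0.2278] yaw -104.1 grip 0.0658 t 50.675 q [-0.38  0.11  0.57  1.92 -0.06  1.14 -1.6 ]
t []
r []
g [195. 324.] mean [ 492. -108.] rect 492.7 -111.0 size 175 38 dir 164.5
y [189. 231.] mean [527.  -6.] rect 522.6 -5.7 size 125 34 dir 168.7
y [175. 447.] mean [ 482. -251.] rect 477.1 -258.7 size 75 39 dir 89.1
y [181. 397.] mean [ 490. -194.] rect 490.0 -192.6 size 32 32 dir 4.7
y [401. 179.] mean [258. 165.] rect 256.7 162.5 size 121 35 dir 150.8
[array([ 0.469, -0.096,  0.026])]
```

View pics/w11.png

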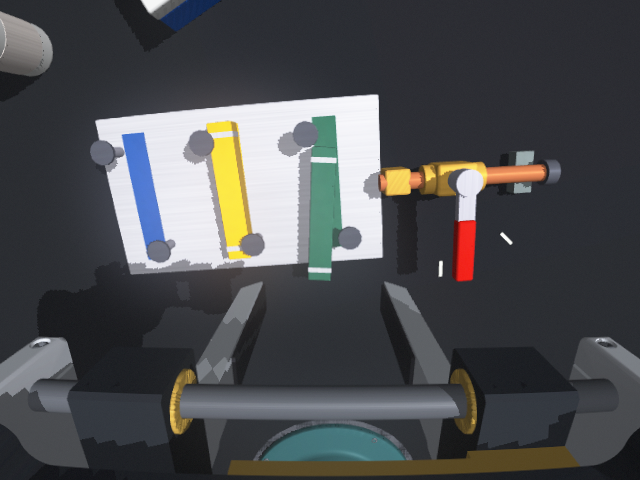

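```bash
python3 -c "
from h import *
c=wcam()
a=atz(c,(159,323),.04)[:2];b=atz(c,(271,319),.04)[:2]; m=(a+b)/2; print(a,b,m,np.linalg.norm(a-b),np.degrees(np.arctan2(*(a-b)[::-1])))
G=np.array([.501,-.115]); th=np.radians(-10.2); X=np.array([np.cos(th),np.sin(th)]);Y=np.array([-X[1],X[0]])
print('lane frame',(m-G)@X,(m-G)@Y)
d=np.degrees(np.arctan2(*(a-b)[::-1])); yaw=d-90
to([(m[0],m[1],.1,yaw),(m[0],m[1],.016-ZB,yaw)])
"
```

```text
[ 0.53411489 -0.11761419] [ 0.40497991 -0.08000598] [ 0.4695474  -0.09881009] 0.13449988899531468 -16.237237177966335
lane frame -0.033822500893520784 0.010364263642464469
cur [ 0.4689 -0.101   0.2285] yaw -104.1 grip 0.0658 t 50.825 q [-0.38  0.11  0.57  1.91 -0.06  1.14 -1.6 ]
t [[0.0001, -0.0023, 0.1285], [0.0001, -0.0023, 0.241]]
r [[0.0, 0.0, 0.037], [0.0, 0.0, 0.037]]
```

```bash
python3 -c "
from h import *
to([(.484,-.103,.016-ZB,-106.2)])
"
```

```text
cur [ 0.4689 -0.101   0.2285] yaw -104.1 grip 0.0658 t 50.825 q [-0.38  0.11  0.57  1.91 -0.06  1.14 -1.6 ]
t [[0.0152, -0.0018, 0.241]]
r [[0.0, 0.0, 0.036]]
```

apply_moves(translation=[[0.015, -0.0018, 0.05], [0.015, -0.0018, 0.1], [0.015, -0.0018, 0.15], [0.015, -0.0018, 0.19], [0.015, -0.0018, 0.22], [0.015, -0.0018, 0.235], [0.015, -0.0018, 0.241], [0.015, -0.0018, 0.241]], rotation=[[0, 0, 0.036], [0, 0, 0.036], [0, 0, 0.036], [0, 0, 0.036], [0, 0, 0.036], [0, 0, 0.036], [0, 0, 0.036], [0, 0, 0.036]], gripper=[0.4, 0.4, 0.4, 0.4, 0.4, 0.4, 0.4, 0.4])

```text
clock: 51.82
ee_pos: [0.4848, -0.1022, -0.0118]
orientation: [3.111, -0.441, 0.001]
ft_force: [-0.1, -1.0, 0.2]
gripper_width: 0.0561
finger_force: 0.0
```

apply_moves(translation=[[0, 0, 0], [0, 0, 0], [0, 0, 0], [0, 0, 0], [0, 0, 0], [0, 0, 0]], rotation=[[0, 0, 0], [0, 0, 0], [0, 0, 0], [0, 0, 0], [0, 0, 0], [0, 0, 0]], gripper=[1, 1, 1, 1, 1, 1], newtons=30)

```text
clock: 52.58
ee_pos: [0.4846, -0.1021, -0.012]
orientation: [3.111, -0.44, 0.001]
ft_force: [-1.2, -1.4, 7.4]
gripper_width: 0.0279
finger_force: 30.0
```

```bash
python3 -c "
from h import *
s=read_state();print(s['finger_force'],s['ft_force'],s['moment'])
c=wcam(); blobs(c,'g',.04,150,9000)
G=np.array([.501,-.115])
def L(x,y,a,z=.0175):
    t=np.radians(-10.2);X=np.array([np.cos(t),np.sin(t)]);Y=np.array([-X[1],X[0]]);b=np.radians(-10.2+a)
    p=G+x*X+y*Y+.015*np.array([np.cos(b),np.sin(b)]); return (p[0],p[1],z-ZB,-100.2+a)
to([L(-.0338,.0104,-6),L(-.0338,.002,-12),L(-.017,0.001,-12),L(0,0,-12),L(0,0,-6),L(0,0,-.8)])
"
```

```text
30.001527965068817 [-1.16934576 -1.39008613  7.39283764] [-0.22780428  0.51340941  0.0888157 ]
g [427. 323.] mean [416. -82.] rect 415.6 -81.9 size 28 11 dir 73.6
g [450. 323.] mean [399. -77.] rect 398.5 -77.0 size 27 9 dir 73.6
cur [ 0.4847 -0.1021 -0.012 ] yaw -106.1 grip 0.0281 t 52.625 q [-0.22  0.51  0.44  2.08 -0.37  0.63 -1.38]
t [[-0.0004, 0.001, -0.001], [0.0004, 0.011, -0.001], [0.0172, 0.0102, -0.001], [0.0342, 0.0095, -0.001], [0.0343, 0.0079, -0.001], [0.0342, 0.0065, -0.001]]
r [[-0.0, -0.001, 0.001], [-0.0, -0.001, 0.106], [-0.0, -0.001, 0.106], [-0.0, -0.001, 0.106], [-0.0, -0.001, 0.001], [-0.0, -0.001, -0.089]]
```

apply_moves(translation=[[0, 0.001, -0.0015], [0.0002, 0.005, -0.0015], [0.0004, 0.011, -0.0015], [0.009, 0.0106, -0.0015], [0.0172, 0.0102, -0.0015], [0.0342, 0.0095, -0.0015], [0.0342, 0.0095, -0.0015]], rotation=[[0, 0, 0], [0, 0, 0.05], [0, 0, 0.106], [0, 0, 0.106], [0, 0, 0.106], [0, 0, 0.106], [0, 0, 0.106]], gripper=[1, 1, 1, 1, 1, 1, 1])

```text
clock: 53.5
ee_pos: [0.5158, -0.1208, -0.0109]
orientation: [3.083, -0.603, 0.001]
ft_force: [-1.1, -0.8, -2.7]
gripper_width: 0.0279
finger_force: 30.0
```

```bash
python3 -c "
from h import *
s=read_state();print(s['finger_force'],s['ft_force'],s['moment'])
to([])"
```

```text
29.997920393943787 [-1.1150145  -0.81258514 -2.69536656] [-0.02195349  0.14429995  0.00400994]
cur [ 0.5158 -0.1208 -0.0109] yaw -112.1 grip 0.0279 t 53.5 q [-0.2   0.56  0.47  2.   -0.39  0.67 -1.44]
t []
r []
```

apply_moves(translation=[[-0.0003, -0.0007, 0], [-0.0005, -0.0014, 0], [-0.0008, -0.002, 0], [-0.001, -0.0027, 0], [-0.001, -0.0027, 0.0003], [-0.001, -0.003, 0.0008], [-0.001, -0.003, 0.001], [-0.001, -0.003, 0.001]], rotation=[[0, 0, -0.05], [0, 0, -0.1], [0, 0, -0.15], [0, 0, -0.19], [0, 0, -0.21], [0, 0, -0.22], [0, 0, -0.23], [0, 0, -0.23]], gripper=[1, 1, 1, 1, 1, 1, 1, 1], newtons=25)

```text
clock: 54.5
ee_pos: [0.5149, -0.1176, -0.0118]
orientation: [3.132, -0.247, 0.0]
ft_force: [-0.4, -1.5, -2.4]
gripper_width: 0.0279
finger_force: 25.0
```

```bash
python3 -c "
from h import *
s=read_state();print(s['finger_force'],s['ft_force'],s['moment'])
to([])"
```

```text
24.998416006565094 [-0.37667563 -1.52362222 -2.4347433 ] [-0.17969587  0.15138107 -0.041378  ]
cur [ 0.5149 -0.1176 -0.0118] yaw -99.0 grip 0.0279 t 54.5 q [-0.16  0.55  0.41  2.   -0.34  0.66 -1.26]
t []
r []
```

apply_moves(translation=[[0, 0, 0.0005], [0, 0, 0.001], [0, 0, 0.001], [0, 0, 0.001], [0, 0, 0.001]], rotation=[[0, 0, -0.01], [0, 0, -0.02], [0, 0, -0.03], [0, 0, -0.035], [0, 0, -0.035]], gripper=[1, 1, 1, 1, 1])

```text
clock: 55.12
ee_pos: [0.5152, -0.1176, -0.012]
orientation: [-3.135, 0.193, -0.001]
ft_force: [-4.7, 0.2, 15.7]
gripper_width: 0.0279
finger_force: 25.6
```

```bash
python3 -c "
from h import *
s=read_state();print(s['finger_force'],s['ft_force'],s['moment'])
to([])"
```

```text
25.566920936107635 [-4.65795644  0.15370739 15.67670693] [ 0.22279406  1.29770307 -0.79077474]
cur [ 0.5152 -0.1176 -0.012 ] yaw -97.1 grip 0.0279 t 55.125 q [-0.16  0.55  0.4   2.   -0.34  0.66 -1.23]
t []
r []
```

apply_moves(translation=[[0, 0, -0.0003], [0, 0, -0.0005], [0, 0, -0.0005], [0, 0, -0.0005], [0, 0, -0.0005], [0, 0, -0.0005], [0, 0, -0.02], [0, 0, -0.06], [0, 0, -0.12], [0, 0, -0.18]], rotation=[[0, 0, 0.008], [0, 0, 0.013], [0, 0, 0.013], [0, 0, 0.013], [0, 0, 0.013], [0, 0, 0.013], [0, 0, 0.013], [0, 0, 0.013], [0, 0, 0.013], [0, 0, 0.013]], gripper=[1, 1, 0.5, 0.5, 0.5, 0.5, 0.5, 0.5, 0.5, 0.5])

```text
clock: 56.38
ee_pos: [0.5145, -0.1174, 0.169]
orientation: [3.134, -0.212, -0.001]
ft_force: [0.2, 0.9, 0.8]
gripper_width: 0.0468
finger_force: 0.0
```

```bash
python3 -c "
from h import *
to([(.398,-.2435,.225,-100.6)])"
```

```text
cur [ 0.5145 -0.1174  0.169 ] yaw -97.8 grip 0.0468 t 56.375 q [-0.28  0.28  0.53  1.88 -0.16  1.03 -1.39]
t [[-0.0984, 0.1407, -0.056]]
r [[0.0, 0.0, 0.05]]
```

apply_moves(translation=[[-0.02, 0.03, -0.056], [-0.098, 0.141, -0.056], [-0.098, 0.141, -0.056], [-0.098, 0.141, -0.056], [-0.098, 0.141, -0.056], [-0.098, 0.141, -0.056], [-0.098, 0.141, -0.056]], rotation=[[0, 0, 0.05], [0, 0, 0.05], [0, 0, 0.05], [0, 0, 0.05], [0, 0, 0.05], [0, 0, 0.05], [0, 0, 0.05]], gripper=[0.4, 0.4, 0.4, 0.4, 0.4, 0.4, 0.4])

```text
clock: 57.25
ee_pos: [0.3995, -0.243, 0.223]
orientation: [3.128, -0.288, -0.001]
ft_force: [-0.1, -0.0, -0.6]
gripper_width: 0.0562
finger_force: 0.0
```

```bash
python3 -c "
from h import *
to([(.398,-.244,.055-ZB,-100.6)])
c=wcam('w12.png'); blobs(c,'r',.083); blobs(c,'g',.04,150,9000)
s=cam('scene'); blobs(s,'g',.04,200,1500); blobs(s,'y',.04,200,1500)
for e in(0,):
  for nm in('wash_bottle','tip_box','sample_jar'): print(nm,[np.round(d['pixel']) for d in eyes.tip_of('scene',nm)][:2])
cv2.imwrite('pics/m12.png',np.hstack([cv2.resize(c['pixels'],(400,300)),cv2.resize(s['pixels'][170:300,180:350],(400,300),interpolation=2)]))
"
```

```text
cur [ 0.3995 -0.243   0.223 ] yaw -100.5 grip 0.0562 t 57.25 q [-0.14  0.09  0.66  1.95 -0.06  1.12 -1.21]
t [[-0.0012, 0.0012, 0.1965]]
r [[0.0, 0.0, 0.002]]
r [222. 324.] mean [ 404. -245.] rect 402.9 -245.2 size 68 20 dir 170.2
g [ 81. 191.] mean [ 572. -132.] rect 572.2 -131.9 size 36 12 dir 75.5
g [145. 195.] mean [ 507. -119.] rect 499.4 -119.7 size 125 36 dir 166.7
g [218. 201.] mean [ 427. -103.] rect 425.9 -106.1 size 31 10 dir 77.1
g [ 78. 302.] mean [-289.  -36.] rect -293.6 -35.3 size 201 100 dir 100.2
g [229. 244.] mean [ 498. -115.] rect 499.5 -115.2 size 123 28 dir 169.3
g [234. 461.] mean [453. 502.] rect 453.3 501.7 size 164 33 dir 153.3
g [293. 575.] mean [630. 778.] rect 604.1 795.0 size 168 133 dir 8.9
y [  6. 505.] mean [-982.  824.] rect -955.5 811.7 size 266 165 dir 84.9
y [223. 196.] mean [ 489. -257.] rect 488.8 -257.4 size 77 66 dir 66.1
y [238. 283.] mean [521.  -1.] rect 522.6 0.2 size 124 34 dir 169.0
y [309. 427.] mean [719. 394.] rect 719.8 392.9 size 92 27 dir 133.3
y [429. 485.] mean [1012.  502.] rect 1010.2 504.0 size 119 55 dir 89.0
y [441. 558.] mean [1021.  651.] rect 1021.2 649.9 size 167 45 dir 104.5
y [456. 488.] mean [1065.  503.] rect 1067.0 510.3 size 90 31 dir 105.6
y [464. 567.] mean [1066.  658.] rect 1068.8 665.7 size 93 33 dir 101.7
wash_bottle [array([319., 345.])]
tip_box [array([320., 260.])]
sample_jar [array([309., 202.])]
```

View pics/m12.png

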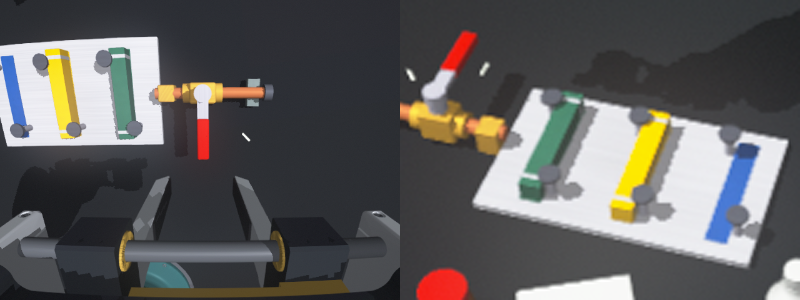

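Green is back under its caps and in line, yellow untouched, valve shut at 170°. Now open to 45° again.

apply_moves(translation=[[-0.0007, 0.001, 0.05], [-0.0007, 0.001, 0.1], [-0.0007, 0.001, 0.15], [-0.0007, 0.001, 0.185], [-0.0007, 0.001, 0.1965], [-0.0007, 0.001, 0.1965], [-0.0007, 0.001, 0.1965]], rotation=[[0, 0, 0], [0, 0, 0], [0, 0, 0], [0, 0, 0], [0, 0, 0], [0, 0, 0], [0, 0, 0]], gripper=[0.4, 0.4, 0.4, 0.4, 0.4, 0.4, 0.4])

```text
clock: 58.38
ee_pos: [0.3988, -0.2451, 0.0279]
orientation: [3.128, -0.29, 0.003]
ft_force: [0.7, 0.7, -0.5]
gripper_width: 0.0562
finger_force: 0.0
```

apply_moves(translation=[[0, 0, 0], [0, 0, 0], [0, 0, 0], [0, 0, 0], [0, 0, 0], [0, 0, 0], [0, 0, 0], [0, 0, 0]], rotation=[[0, 0, 0], [0, 0, 0], [0, 0, 0], [0, 0, 0], [0, 0, 0], [0, 0, 0], [0, 0, 0], [0, 0, 0]], gripper=[1, 1, 1, 1, 1, 1, 1, 1], newtons=12)

```text
clock: 59.38
ee_pos: [0.3979, -0.2447, 0.0267]
orientation: [-3.128, 0.29, -0.0]
ft_force: [-0.5, 2.0, 3.3]
gripper_width: 0.0202
finger_force: 12.0
```

```bash
python3 -c "
from h import *
print(read_state()['ft_force'],read_state()['finger_force'])
s=cam('scene'); blobs(s,'g',.04,200,1500); blobs(s,'y',.04,200,1500)
arc([7.5,15,22.5,30,37.5,42,45.3,45.3])
"
```

```text
[-0.52176699  1.99021722  3.27786694] 12.0077084004879
g [ 39. 297.] mean [-583.  -91.] rect -603.9 -92.5 size 301 175 dir 12.3
g [ 50. 230.] mean [-463. -354.] rect -459.1 -359.6 size 352 42 dir 177.1
g [ 71. 296.] mean [-337.  -66.] rect -333.9 -71.1 size 220 105 dir 178.7
g [229. 244.] mean [ 498. -115.] rect 499.5 -115.0 size 123 28 dir 169.3
g [229. 463.] mean [437. 511.] rect 435.1 511.2 size 124 33 dir 153.2
g [293. 575.] mean [630. 778.] rect 604.1 795.0 size 168 133 dir 9.7
y [  6. 504.] mean [-980.  823.] rect -955.7 814.4 size 261 165 dir 87.1
y [223. 196.] mean [ 489. -257.] rect 488.8 -257.4 size 77 66 dir 66.6
y [238. 283.] mean [521.  -1.] rect 522.6 0.2 size 124 34 dir 169.0
y [309. 427.] mean [719. 394.] rect 719.8 392.9 size 92 27 dir 133.2
y [429. 487.] mean [1011.  506.] rect 1009.2 512.9 size 141 55 dir 88.7
y [446. 587.] mean [1023.  708.] rect 1019.8 705.3 size 84 39 dir 99.3
y [458. 481.] mean [1072.  487.] rect 1064.7 483.4 size 67 64 dir 93.2
y [465. 550.] mean [1071.  625.] rect 1075.8 633.1 size 146 49 dir 98.7
r 0.08026360287757078 a 170.11818122757577 opening 0.7181812275757693
cur [ 0.3979 -0.2447  0.0267] yaw -100.6 grip 0.0199 t 59.425 q [ 0.01  0.41  0.57  2.13 -0.35  0.69 -0.95]
t [[0.0008, 0.0105, 0.0], [0.003, 0.0207, 0.0], [0.0065, 0.0306, 0.0], [0.0113, 0.04, 0.0], [0.0172, 0.0486, 0.0], [0.0213, 0.0534, 0.0], [0.0245, 0.0567, 0.0], [0.0245, 0.0567, 0.0]]
r [[0.0, -0.0, -0.131], [0.0, -0.0, -0.262], [0.0, -0.0, -0.393], [0.0, -0.0, -0.524], [0.0, -0.0, -0.654], [0.0, -0.0, -0.733], [0.0, -0.0, -0.791], [0.0, -0.0, -0.791]]
```

apply_moves(translation=[[0.0008, 0.0105, 0], [0.003, 0.0207, 0], [0.0065, 0.0306, 0], [0.0113, 0.04, 0], [0.0172, 0.0486, 0], [0.0213, 0.0534, 0], [0.0245, 0.0567, 0], [0.0245, 0.0567, 0], [0.0245, 0.0567, 0]], rotation=[[0, 0, -0.131], [0, 0, -0.262], [0, 0, -0.393], [0, 0, -0.524], [0, 0, -0.654], [0, 0, -0.733], [0, 0, -0.79], [0, 0, -0.79], [0, 0, -0.79]], gripper=[1, 1, 1, 1, 1, 1, 1, 1, 1])

```text
clock: 60.55
ee_pos: [0.4116, -0.3049, 0.0267]
orientation: [2.999, 0.934, 0.0]
ft_force: [0.6, 1.8, 3.3]
gripper_width: 0.0197
finger_force: 12.1
```

apply_moves(translation=[[0, 0, 0], [0, 0, 0], [0, 0, 0], [0, 0, 0], [0, 0, -0.04], [0, 0, -0.09], [0, 0, -0.15], [0, 0, -0.2], [0, 0, -0.2], [0, 0, -0.2]], rotation=[[0, 0, 0], [0, 0, 0], [0, 0, 0], [0, 0, 0], [0, 0, 0], [0, 0, 0], [0, 0, 0], [0, 0, 0], [0, 0, 0], [0, 0, 0]], gripper=[0.4, 0.4, 0.4, 0.4, 0.4, 0.4, 0.4, 0.4, 0.4, 0.4])

```text
clock: 61.8
ee_pos: [0.4113, -0.3047, 0.2262]
orientation: [-2.999, -0.936, 0.0]
ft_force: [-0.6, 0.4, -0.2]
gripper_width: 0.056
finger_force: 0.0
```

```bash
python3 -c "
from h import *
to([])
c=wcam('w13.png'); blobs(c,'r',.083)
s=cam('scene'); blobs(s,'g',.04,200,1500); blobs(s,'y',.04,200,1500); blobs(s,'r',.083,100,1500)
"
```

```text
cur [ 0.4113 -0.3047  0.2262] yaw -55.3 grip 0.056 t 61.8 q [ 0.18  0.18  0.45  1.84 -0.08  1.14 -0.31]
t []
r []
r [220. 323.] mean [ 417. -301.] rect 415.5 -301.3 size 69 19 dir 35.2
g [ 82. 285.] mean [-259.  -99.] rect -251.6 -114.3 size 184 148 dir 160.4
g [ 92. 321.] mean [-209.   44.] rect -202.9 35.8 size 228 71 dir 5.7
g [229. 244.] mean [ 498. -115.] rect 499.5 -115.0 size 123 28 dir 169.3
g [229. 463.] mean [436. 511.] rect 435.1 511.4 size 123 32 dir 152.9
g [293. 575.] mean [629. 778.] rect 604.1 795.0 size 168 133 dir 9.2
y [  6. 504.] mean [-981.  823.] rect -956.3 821.0 size 247 165 dir 91.4
y [223. 196.] mean [ 489. -257.] rect 488.8 -257.4 size 77 66 dir 66.5
y [238. 283.] mean [521.  -1.] rect 522.6 0.2 size 124 34 dir 169.0
y [309. 427.] mean [719. 394.] rect 719.8 392.9 size 92 27 dir 133.4
y [430. 487.] mean [1012.  506.] rect 1009.6 509.8 size 134 55 dir 88.0
y [446. 568.] mean [1029.  670.] rect 1029.8 663.1 size 118 30 dir 93.0
y [459. 475.] mean [1074.  475.] rect 1077.5 475.4 size 111 49 dir 100.9
y [469. 537.] mean [1080.  597.] rect 1075.4 602.9 size 69 48 dir 56.3
y [463. 565.] mean [1063.  656.] rect 1061.9 658.5 size 93 28 dir 98.6
r [ 14. 566.] mean [-835. 1050.] rect -841.6 1031.1 size 465 213 dir 143.7
r [193. 184.] mean [ 417. -303.] rect 417.4 -303.5 size 69 22 dir 35.5
r [297. 198.] mean [ 768. -176.] rect 767.7 -176.3 size 62 51 dir 22.9
```

Lever at 35.2° versus 170.2° shut, so the opening is 45°. Bars are in place and the arm is clear.

```bash
python3 -c "
from h import *
print(close_job())"
```

```text
the job is handed in; nothing more can be done
None
```

I handed the job in with the green and yellow bars in line under their caps (no blue bar was present) and the valve at 45 degrees; after green was knocked out of its lane with the valve already open, I shut the valve, reseated the bar (about 2 mm nearer the robot than centre) and reopened it.

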